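Rebuild two belt idlers on their stub shafts

ROBOT

A 7-joint arm with a two-finger parallel gripper is mounted at the origin on the work surface. World frame = base frame: x ahead of the robot, y to its left, z up, the work surface at z = 0. Lengths are in m, angles in rad, forces in N, time in s.
With the tool pointing down it reaches from about 0.4 to 0.925 m from the base axis. Payload 4.1 kg.
Tool frame: the origin (TCP) lies midway between the tips of the shut fingers; the grasp point (between the pads) lies arm.tcp_to_grasp behind it (arm.tcp_to_grasp is the distance from the TCP to the grasp point, in m); x points along the fingers, y is the direction in which the jaws open and shut, and the axes are right-handed (so a half turn about x gives the same grasp; the last joint's range is limited). The gripper opens to 85 mm and grips with 20 to 120 N. Pads are 22 mm wide; open, the fingers measure 114 mm over their backs; the gripper's body (76 mm by 85 mm) begins 54 mm behind the grasp point. The pads swing forward as they close: fully open they stand 13 mm farther back than shut.
Start: joints at [1.162, 0.398, 0.045, 1.537, -0.019, 1.207, -0.051], TCP at [0.198, -0.619, 0.231] pointing down, gripper open.
Joint ranges: [-2.82, 2.82], [-0.49, 2.23], [-1.37, 1.46], [0, 2.46], [-1.36, 4.5], [0.23, 2], [-2.94, 2.94]. Speed limits (rad/s): [2.57, 2.57, 3.14, 3.14, 3.14, 3.14, 3.14].

INTERFACE

Orientations are given as [roll, pitch, yaw] about the fixed x, y, z axes, in that order (R = Rz(yaw) Ry(pitch) Rx(roll)).
In Python, from station import readout, eyes, arm gives the robot as it stands.
- The arm moves only by the tool apply_moves, never from a script. Its argument "rows" is a list of rows, each a list of 7 numbers: the shift along the tool's x, y, z each as a share of 0.03 m, from -1 to 1, then the turn, a rotation vector about the tool's x, y, z each as a share of 5 degrees, from -1 to 1, then the opening, from 0 (shut) to 1 (fully open). In form: [[dx, dy, dz, rx, ry, rz, hand], ...]. A call has 1 to 20 rows; each row shifts and turns the commanded pose from where the row before left it, along the tool's axes as they then stand; what a row does not reach is not made up. A row lasts 1/10 s, in which the tool goes at most 50 mm and 8.59 degrees, less where a joint would pass 70% of its speed; a pose out of reach is approached as far as the arm can. A call with a number of a shift or a turn outside -1 to 1 is refused whole. A call with a gripper value outside its range is refused whole. The fingers move at their own pace and stop on an object; the grip force is fixed at half the most. Time passes only in rows, so rows that do not move let the fingers close. It gives the time, the measured TCP pose, the force and the opening at its end, in the units of the state.
- readout.read_state(): the state, without advancing time (a new reading comes with each control period).
- eyes.snapshot(name): name is "scene" or "top" or "wrist"; returns (picture, depth): 384x512x3 uint8, red, green, blue; 384x512 float32, m along the optical axis (not along the pixel's ray), 0 where there is no reading.
- eyes.camera_model(name): a dict with "mtx" (3x3 intrinsics, pixels), "R" (3x3) and "t" (3): a world point X has camera coordinates R X + t; the wrist camera has in their place "tool_from_camera" (4x4, takes a point from camera to tool coordinates, whose origin is the TCP and whose axes are the tool frame's). Camera axes: x right, y down, z forward; pixel columns grow to the right and rows downward; lengths in m; the calibration is good to about 2 mm. A picture is of the moment at which its call begins: read the wrist's pose just before it. camera_model takes no time and is no camera call.
- arm.job_done(): hands the job in, once; it reports no verdict.
The state is a dict: "t": time; "q": joint angles; "joint_vel": joint speeds; "joint_torque": joint torques, N m; "position": TCP position; "orientation": TCP orientation; "wrist_force": force on the tool from outside, world axes, zero at the start; "moment": the same for the moment, N m; "width": opening from 0.0 (shut) to 1.0 (fully open).
Only numpy, scipy, OpenCV 4.12 (cv2) and the standard library are available. Lean on these libraries where they do the work, as an engineer would, in place of code of your own. Each camera call takes 0.05 s, during which the arm holds its last target.

TASK

Rebuild the two belt idlers on the bench. On the stub shaft with the square flange put the plain spacer ring first, then the large pulley, then the round collar to hold it; on the stub shaft with the round flange put the small pulley first, then the square clamp block. Every part must sit flat and fully home on the one below it and be let go, and the grease tin, the wrench and the caliper lying among the parts must stay where they are.

Things in the scene. Friction and masses are not known exactly. Their poses are not given: they have to be found in the camera images.
- square_stub: Stub shaft with a SQUARE flange, bolted to the bench: grey flange 84 x 84 x 10 mm, four bolt heads (tops at z 16.5 mm), a 34 mm boss whose top (shoulder, seat of the first part) is at z 24 mm, and an upright steel shaft of 16 mm diameter, straight to z 68 mm, then tapering to 7 mm diameter at its tip, z 75 mm. Origin: on the shaft axis at bench level, z up along the shaft, x, y along the flange sides.
- round_stub: Stub shaft with a ROUND flange, bolted to the bench: grey flange of 92 mm diameter, 10 mm thick, three bolt heads (tops at z 16.5 mm), a 34 mm boss whose top (shoulder, seat of the first part) is at z 24 mm, and an upright steel shaft of 16 mm diameter, straight to z 52 mm, then tapering to 7 mm diameter at its tip, z 59 mm. Origin: on the shaft axis at bench level, z up along the shaft.
- spacer: Plain bright steel spacer ring, the smallest part: outer diameter 32 mm, 16 mm high, with a through bore of 20 mm diameter. Loose, lies flat. Origin: centre of its underside, z up.
- large_pulley: The larger of two aluminium belt pulleys: outer diameter 62 mm, 20 mm high, a V groove round its edge, its faces recessed between hub and rim, through bore of 20 mm diameter. Grip it on the outside. Loose, lies flat. Origin: centre of its underside, z up.
- collar: Round dark steel shaft collar: outer diameter 40 mm, 14 mm high, flat faces, smooth edge, through bore of 20 mm diameter, one short black line on its top. Loose, lies flat. Origin: centre of its underside, z up.
- small_pulley: The smaller of two aluminium belt pulleys: outer diameter 48 mm, 18 mm high, a V groove round its edge, its faces recessed between hub and rim, through bore of 20 mm diameter. Loose, lies flat. Origin: centre of its underside, z up.
- clamp_block: Square aluminium shaft clamp block 42 x 42 mm, 16 mm high, with a through bore of 20 mm diameter in its middle and a thin black slit line on either side of the bore; x and y are along its sides, so grip it across two opposite sides. Any heading is fine on the shaft. Loose, lies flat. Origin: centre of its underside, z up.
- grease_tin: Closed white grease tin with a steel lid, 56 mm diameter, 40 mm high; a bystander. Origin: centre of its underside.
- wrench: Steel wrench about 160 mm long and about 8 mm high lying flat; a bystander. Origin: near the middle of its underside, x along its length.
- caliper: Digital caliper lying flat, about 190 mm long and 12 mm high, with a black reading head and two jaws; a bystander. Origin: on the underside of its beam, 20 mm from the beam's middle towards the jaws; x along the beam, away from the jaws.
Mind the look-alikes: they are no part of the job. What is shaped like the large_pulley but brown, green or purple is not meant.

How it is judged:
At the end, for the whole second after the job is handed in: Undersides within 4 mm of: square stub: spacer 24, large pulley 40, collar 60; round stub: small pulley 24, clamp block 42 mm above the bench; each centred within 5 mm of its shaft's axis, flat (tilt under 0.1 rad), at rest and released (z of spacer in the frame of square_stub between 0.02 and 0.028 m and horizontal distance between each of spacer, large_pulley, collar and square_stub below 0.005 m and angle between each of spacer, large_pulley, collar, small_pulley, clamp_block's own z axis and vertical below 0.1 rad and linear speed of each of spacer, large_pulley, collar, small_pulley, clamp_block below 0.02 m/s and z of large_pulley in the frame of square_stub between 0.036 and 0.044 m and z of collar in the frame of square_stub between 0.056 and 0.064 m and z of small_pulley in the frame of round_stub between 0.02 and 0.028 m and horizontal distance between each of small_pulley, clamp_block and round_stub below 0.005 m and z of clamp_block in the frame of round_stub between 0.038 and 0.046 m); the robot touches nothing.
It fails at once if the grease tin is shifted by more than 20 mm (distance of grease_tin from where it was at the start of the episode above 0.02 m).
It fails at once if the wrench is shifted by more than 20 mm (distance of wrench from where it was at the start of the episode above 0.02 m).
It fails at once if the caliper is shifted by more than 20 mm (distance of caliper from where it was at the start of the episode above 0.02 m).
It also fails if it takes over 112 s, if anything falls off the work surface, if the arm or the gripper's body presses on something with over 40 N, if the wrist force passes 120 N, or if a joint passes its speed limit or range.

## Working session

There is one attempt and no reset: what is moved stays moved. The work goes in short steps, Python scripts to look and compute and a tool call to move; the robot and the scene stay as the last step left them, time stands still between calls to the robot, and variables do not carry over. Pictures are saved under pics/ and viewed, and the job is handed in when it is done.

Besides the shell and the picture viewer there is one more tool, called after "Emit:" as name(argument=value, ...), one argument or row to a line, values as JSON. apply_moves: Moves the arm, as the interface text tells. Shift numbers are shares of 0.03 m and turn numbers shares of 5 degrees, none past 1 either way. Its arguments: {"type":"object","properties":{"rows":{"type":"array"}},"required":["rows"]}

```bash
ls; mkdir -p pics; python3 - <<'E'
from station import readout, eyes, arm
import cv2,numpy as np
print(readout.read_state()); print(arm.tcp_to_grasp)
for n in ["scene","top","wrist"]:
    m=eyes.camera_model(n); print(n,m)
    if n!="wrist":
        p,d=eyes.snapshot(n); cv2.imwrite(f"pics/{n}0.png",p[:,:,::-1]); np.save(f"pics/{n}0.npy",d)
E
```

```text
pics
{'t': 0.0, 'q': array([ 1.16198952,  0.39918197,  0.04502306,  1.5378973 , -0.01869924,
        1.20688587, -0.05070514]), 'joint_vel': array([-0.00081564,  0.00086797,  0.00013467, -0.00033477, -0.00024762,
        0.00177351,  0.00197675]), 'joint_torque': array([ 2.75505026e-04, -4.75119960e+01,  1.36487737e+00, -2.54223347e+01,
        1.17421933e-02,  9.68193461e-03,  1.74534808e-06]), 'position': array([ 0.19799983, -0.61843817,  0.23026202]), 'orientation': array([-1.50351605,  1.56884515,  1.94800029]), 'wrist_force': array([ 0.87317605, -0.22812196,  0.42179993]), 'moment': array([ 0.02232758, -0.00502712,  0.02720635]), 'width': 1.0026336173655843}
0.0187
scene {'mtx': array([[394.11282936,   0.        , 260.99717553],
       [  0.        , 394.11282936, 194.95381604],
       [  0.        ,   0.        ,   1.        ]]), 'R': array([[ 0.82623409,  0.56327049, -0.00797372],
       [ 0.29031518, -0.43789412, -0.85086182],
       [-0.482757  ,  0.70069615, -0.52532902]]), 't': array([-0.44400551, -0.15939716,  1.67091476])}
top {'mtx': array([[470.56633072,   0.        , 
[... 153 characters left out ...]
825,  0.00508021],
       [-0.96696597, -0.09776195, -0.2354133 ],
       [ 0.23474189,  0.01847905, -0.97188208]]), 't': array([-0.09435715,  0.56226766,  1.10870214])}
wrist {'mtx': array([[326.55793079,   0.        , 250.94726997],
       [  0.        , 326.55793079, 194.19879401],
       [  0.        ,   0.        ,   1.        ]]), 'tool_from_camera': array([[-2.51638723e-04, -2.83666670e-01,  9.58922915e-01,
        -1.42165572e-01],
       [ 9.99999728e-01,  5.93224740e-04,  4.37904585e-04,
         9.03130357e-04],
       [-6.93075732e-04,  9.58922765e-01,  2.83666443e-01,
        -7.18318019e-02],
       [ 0.00000000e+00,  0.00000000e+00,  0.00000000e+00,
         1.00000000e+00]])}
```

View pics/scene0.png

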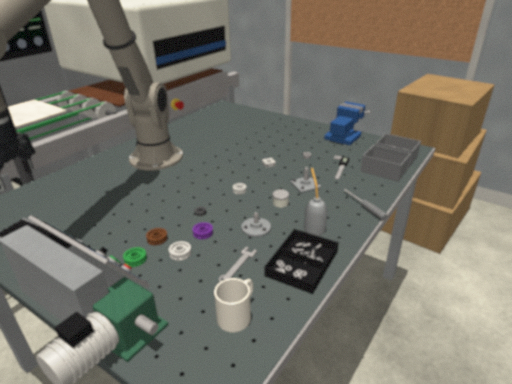

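View pics/top0.png

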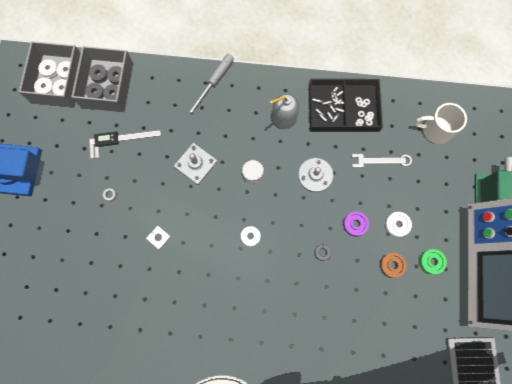

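```bash
cat > h.py <<'E'
import numpy as np,cv2
from station import readout, eyes, arm
from scipy.spatial.transform import Rotation as Ro
def ray(name,u,v,z):
    m=eyes.camera_model(name);R,t=m['R'],m['t']
    c=-R.T@t; d=R.T@np.linalg.inv(m['mtx'])@np.array([u,v,1.])
    return c+d*(z-c[2])/d[2]
def wristcam(st):
    m=eyes.camera_model('wrist');T=np.eye(4)
    T[:3,:3]=Ro.from_euler('xyz',st['orientation']).as_matrix();T[:3,3]=st['position']
    return m['mtx'],T@m['tool_from_camera']
def wray(st,u,v,z):
    K,T=wristcam(st); d=T[:3,:3]@np.linalg.inv(K)@np.array([u,v,1.]);c=T[:3,3]
    return c+d*(z-c[2])/d[2]
def wproj(st,X):
    K,T=wristcam(st); p=T[:3,:3].T@(np.array(X)-T[:3,3]); q=K@p; return q[:2]/q[2]
E
python3 - <<'E'
import cv2,numpy as np
from h import *
p=cv2.imread('pics/top0.png')
def crop(cx,cy):
    return cv2.resize(p[cy-30:cy+30,cx-30:cx+30],(195,195),interpolation=cv2.INTER_CUBIC)
pts=[(109,195),(158,238),(196,163),(253,171),(250,236),(316,174),(322,253),(399,224)]
g=np.vstack([np.hstack([crop(*q) for q in pts[:4]]),np.hstack([crop(*q) for q in pts[4:]])])
cv2.imwrite('pics/crops.png',g)
for q in pts: print(q,ray('top',*q,0.015).round(3))
E
```

```text
(109, 195) [0.527 0.355 0.015]
(158, 238) [0.429 0.212 0.015]
(196, 163) [0.636 0.142 0.015]
(253, 171) [ 0.629 -0.011  0.015]
(250, 236) [ 0.457 -0.021  0.015]
(316, 174) [ 0.638 -0.177  0.015]
(322, 253) [ 0.432 -0.207  0.015]
(399, 224) [ 0.526 -0.399  0.015]
```

View pics/crops.png

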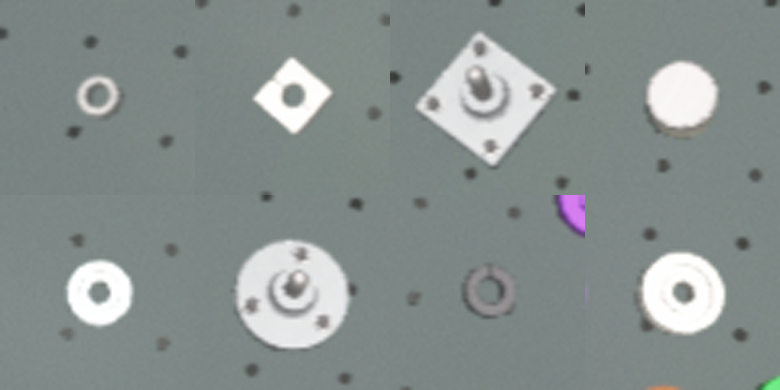

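```bash
cat >> h.py <<'E'
def axes(st): return Ro.from_euler('xyz',st['orientation']).as_matrix()
def go(target,yawy=None,st=None,tilt=True):
    """rows worth to reach target TCP (world) with jaw axis at heading yawy (rad), tool down"""
    st=st or readout.read_state(); R=axes(st); d=np.array(target)-st['position']
    y=R[:,1]; cur=np.arctan2(y[1],y[0])
    if yawy is None: yawy=cur
    # jaw symmetrical
    dy=(yawy-cur+np.pi/2)%np.pi-np.pi/2; yn=cur+dy
    Y=np.array([np.cos(yn),np.sin(yn),0]);X=np.array([0,0,-1.]);Z=np.cross(X,Y)
    Rn=np.column_stack([X,Y,Z])
    rv=Ro.from_matrix(R.T@Rn).as_rotvec()
    print('t %.2f pos %s jaw %.1f'%(st['t'],st['position'].round(4),np.degrees(cur)), 'F',np.round(st['wrist_force'],1),'w %.3f'%st['width'])
    print(' shift in CURRENT tool axes, units of rows',(R.T@d/0.03).round(3),' in NEW axes',(Rn.T@d/0.03).round(3),' turn rows',(rv/np.radians(5)).round(2))
E
python3 - <<'E'
from h import *
p=cv2.imread('pics/top0.png'); st=readout.read_state(); print(axes(st).round(3))
m=eyes.camera_model('top'); print('cam',-m['R'].T@m['t'])
hsv=cv2.cvtColor(p,cv2.COLOR_BGR2HSV)
def cen(cx,cy,r,kind,z):
    w=hsv[cy-r:cy+r+1,cx-r:cx+r+1]
    if kind=='b': M=((w[...,2]>185)&(w[...,1]<50))
    else: M=(w[...,1]<35)&(w[...,2]<130)
    M=(M*255).astype(np.uint8)
    cs,_=cv2.findContours(M,cv2.RETR_EXTERNAL,cv2.CHAIN_APPROX_NONE); c=max(cs,key=cv2.contourArea)
    (x,y),rr=cv2.minEnclosingCircle(c); mo=cv2.moments(c); X,Y=mo['m10']/mo['m00'],mo['m01']/mo['m00']
    rect=cv2.minAreaRect(c)
    u,v=X+cx-r,Y+cy-r
    W=ray('top',u,v,z); 
    print(kind,(round(u,1),round(v,1)),'r',round(rr,1),'area',mo['m00'],'rect',rect[1:],W.round(4)); return c
cen(109,195,14,'b',.016);cen(158,238,20,'b',.016);cen(250,236,18,'b',.018);cen(399,224,18,'b',.02);cen(322,253,14,'d',.014)
cen(196,163,26,'b',.01);cen(316,174,24,'b',.01);cen(253,171,18,'b',.04)
print(hsv[253,310:336])
E
```

```text
[[-0.001  0.305 -0.952]
 [ 0.002 -0.952 -0.305]
 [-1.    -0.002  0.   ]]
cam [ 0.29281049 -0.05940835  1.21037238]
b (108.5, 193.9) r 5.9 area 91.5 rect ((10.0, 11.0), 90.0) [0.5297 0.3567 0.016 ]
b (157.7, 237.0) r 11.6 area 281.0 rect ((17.215190887451172, 17.967769622802734), 41.18592834472656) [0.4308 0.2124 0.016 ]
b (250.2, 235.6) r 10.0 area 286.5 rect ((19.0, 19.0), 90.0) [ 0.4578 -0.0215  0.018 ]
b (398.8, 223.7) r 13.0 area 461.5 rect ((24.0, 24.0), 90.0) [ 0.5261 -0.3972  0.02  ]
d (318.1, 254.0) r 9.3 area 29.5 rect ((18.490283966064453, 11.610177040100098), 42.51044845581055) [ 0.4289 -0.1975  0.014 ]
b (195.0, 162.8) r 21.1 area 861.5 rect ((30.141538619995117, 31.07857894897461), 38.65980911254883) [0.6377 0.145  0.01  ]
b (315.4, 174.2) r 17.2 area 844.5 rect ((32.0, 33.0), 90.0) [ 0.6387 -0.176   0.01  ]
b (252.3, 169.7) r 10.7 area 311.0 rect ((19.0, 21.0), 90.0) [ 0.6255 -0.0098  0.04  ]
[[ 83  23 135]
 [ 85  21 134]
 [ 87  21 134]
 [ 82  21 133]
 [ 86  18 102]
 [  0   0 101]
 [ 30   2 132]
 [ 30   2 143]
 [ 90   2 133]
 [ 80  12 130]
 [ 83  23 134]
 [ 83  25 134]
 [ 84  19 135]
 [ 84  19 133]
 [ 84  19 131]
 [ 86  19 105]
 [100   9  84]
 [  0   2 121]
 [  0   4 142]
 [165   4 143]
 [ 80   6 134]
 [ 94  14 130]
 [ 84  19 134]
 [ 85  21 135]
 [ 85  21 134]
 [ 87  19 134]]
```

```bash
cat >> h.py <<'E'
from scipy.optimize import fsolve
def screw(target,yawy,n=None,st=None,half=True):
    """constant row reaching target & jaw heading in n rows"""
    st=st or readout.read_state(); R=axes(st)
    y=R[:,1]; cur=np.arctan2(y[1],y[0])
    dy=(yawy-cur+np.pi/2)%np.pi-np.pi/2 if half else (yawy-cur+np.pi)%(2*np.pi)-np.pi
    d=np.array(target)-st['position']
    if n is None: n=int(np.ceil(max(np.linalg.norm(d)/0.028,abs(dy)/np.radians(4.8),1)))
    def sim(v):
        p=st['position'].copy(); h=cur; pts=[]
        for i in range(n):
            Y=np.array([np.cos(h),np.sin(h),0]);X=np.array([0,0,-1.]);Z=np.cross(X,Y)
            p=p+0.03*(v[0]*X+v[1]*Y+v[2]*Z); h+=dy/n; pts.append(p)
        return p,pts
    v=fsolve(lambda v:sim(v)[0]-target,[0,0,0]); pts=np.array(sim(v)[1])
    Y=np.array([np.cos(cur+dy),np.sin(cur+dy),0]);X=np.array([0,0,-1.])
    rv=Ro.from_matrix(R.T@np.column_stack([X,Y,np.cross(X,Y)])).as_rotvec()/np.radians(5)
    print('t %.2f pos %s jaw %.1f'%(st['t'],st['position'].round(4),np.degrees(cur)),'F',np.round(st['wrist_force'],1),'w %.3f'%st['width'],'q7 %.2f'%st['q'][6])
    print(' n',n,'row',v.round(3),'rx',round(-np.degrees(dy)/5/n,3),'| total',(v*n).round(2),'ry,rz',rv[1:].round(2),'minr %.3f'%np.hypot(pts[:,0],pts[:,1]).min())
E
python3 - <<'E'
from h import *
screw([.4578,-.0215,.12],np.radians(0))
E
```

```text
t 0.10 pos [ 0.198  -0.6185  0.2303] jaw -72.2 F [ 0.7 -0.4  0.5] w 1.000 q7 -0.05
 n 24 row [ 0.153 -0.236 -0.938] rx -0.602 | total [  3.68  -5.66 -22.51] ry,rz [-0.01  0.02] minr 0.458
```

Emit:
apply_moves(
  rows=[
    [0.15, -0.24, -0.94, -0.6, 0, 0, 1],
    [0.15, -0.24, -0.94, -0.6, 0, 0, 1],
    [0.15, -0.24, -0.94, -0.6, 0, 0, 1],
    [0.15, -0.24, -0.94, -0.6, 0, 0, 1],
    [0.15, -0.24, -0.94, -0.6, 0, 0, 1],
    [0.15, -0.24, -0.94, -0.6, 0, 0, 1],
    [0.15, -0.24, -0.94, -0.6, 0, 0, 1],
    [0.15, -0.24, -0.94, -0.6, 0, 0, 1],
    [0.15, -0.24, -0.94, -0.6, 0, 0, 1],
    [0.15, -0.24, -0.94, -0.6, 0, 0, 1],
    [0.15, -0.24, -0.94, -0.6, 0, 0, 1],
    [0.15, -0.24, -0.94, -0.6, 0, 0, 1],
    [0.15, -0.24, -0.94, -0.6, 0, 0, 1],
    [0.15, -0.24, -0.94, -0.6, 0, 0, 1],
    [0.15, -0.24, -0.94, -0.6, 0, 0, 1],
    [0.15, -0.24, -0.94, -0.6, 0, 0, 1],
    [0.15, -0.24, -0.94, -0.6, 0, 0, 1],
    [0.15, -0.24, -0.94, -0.6, 0, 0, 1],
    [0.15, -0.24, -0.94, -0.6, 0, 0, 1],
    [0.15, -0.24, -0.94, -0.6, 0, 0, 1],
  ],
)

```text
t: 2.1
position: [0.4713, -0.1327, 0.1411]
orientation: [0.998, 1.57, -0.782]
wrist_force: [-0.0, 0.1, -0.2]
width: 1.0
```

Emit:
apply_moves(
  rows=[
    [0.15, -0.24, -0.94, -0.6, 0, 0, 1],
    [0.15, -0.24, -0.94, -0.6, 0, 0, 1],
    [0.15, -0.24, -0.94, -0.6, 0, 0, 1],
    [0.15, -0.24, -0.94, -0.6, 0, 0, 1],
    [0, 0, 0, 0, 0, 0, 1],
    [0, 0, 0, 0, 0, 0, 1],
  ],
)

```text
t: 2.7
position: [0.4576, -0.0186, 0.1233]
orientation: [0.086, 1.57, -1.486]
wrist_force: [-0.1, -0.3, -0.1]
width: 0.994
```

```bash
cat >> h.py <<'E'
def look(name):
    st=readout.read_state(); p,d=eyes.snapshot('wrist'); cv2.imwrite(f'pics/{name}.png',p[:,:,::-1]); np.save(f'pics/{name}.npy',d)
    import pickle; pickle.dump(st,open(f'pics/{name}.pkl','wb')); return st,p[:,:,::-1].copy(),d
E
python3 - <<'E'
from h import *
st,p,d=look('w1')
screw([.4578,-.0215,.12],np.radians(0)); print(wproj(st,[.4578,-.0215,.018]))
E
```

```text
t 2.75 pos [ 0.458  -0.0196  0.1234] jaw -0.2 F [-1.  -0.1 -0. ] w 1.002 q7 -0.18
 n 1 row [ 0.112 -0.005  0.064] rx -0.042 | total [ 0.11 -0.    0.06] ry,rz [ 0.01 -0.  ] minr 0.458
[251.08851281 195.16771511]
```

View pics/w1.png

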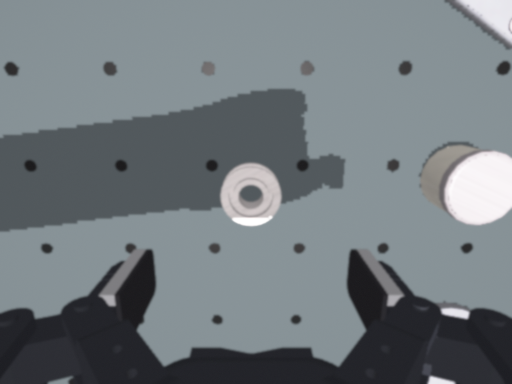

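```bash
cat >> h.py <<'E'
import pickle
def cloud(name):
    st=pickle.load(open(f'pics/{name}.pkl','rb')); d=np.load(f'pics/{name}.npy'); K,T=wristcam(st)
    v,u=np.mgrid[:384,:512]; P=np.stack([(u-K[0,2])/K[0,0]*d,(v-K[1,2])/K[1,1]*d,d],-1)
    return P@T[:3,:3].T+T[:3,3],d,st
def part(name,guess,h,rad):
    """contour of top-face pixels (depth within 4 mm of h), ray-cast to plane h"""
    P,d,st=cloud(name)
    M=(d>0)&(abs(P[...,2]-h)<0.0045)&(np.hypot(P[...,0]-guess[0],P[...,1]-guess[1])<rad)
    M=cv2.morphologyEx(M.astype(np.uint8)*255,cv2.MORPH_OPEN,np.ones((3,3)))
    cs,_=cv2.findContours(M,cv2.RETR_EXTERNAL,cv2.CHAIN_APPROX_NONE); c=max(cs,key=cv2.contourArea)
    K,T=wristcam(st); W=np.array([wray(st,u,v,h)[:2] for u,v in c[:,0]])
    (cx,cy),r=cv2.minEnclosingCircle(W.astype(np.float32)*1000)
    A=np.c_[2*W,np.ones(len(W))]; s=np.linalg.lstsq(A,(W**2).sum(1),rcond=None)[0]
    rect=cv2.minAreaRect((W*1000).astype(np.float32))
    print(name,'fit centre',s[:2].round(4),'R mm',round(1e3*np.sqrt(s[2]+s[0]**2+s[1]**2),1),'| enc',round(cx,1),round(cy,1),round(r,1),'| rect',np.round(rect[0],1),np.round(rect[1],1),round(rect[2],1),'pix',c[:,0].mean(0).round(1),'medz',np.median(P[...,2][M>0]).round(4))
    return s[:2]
E
python3 - <<'E'
from h import *
P,d,st=cloud('w1')
print(P[190:200,225:280:6,2].round(3)); print(P[100,100:400:50,2].round(4))
part('w1',[.4578,-.0215],.018,.04)
part('w1',[.6255,-.01],.04,.05)
E
```

```text
[[ 0.018  0.013  0.018 -0.001 -0.    -0.001  0.017  0.016  0.018  0.017]
 [ 0.017  0.013  0.016 -0.    -0.001 -0.002  0.     0.017  0.018  0.018]
 [ 0.017  0.013  0.019 -0.    -0.    -0.001 -0.     0.018  0.017  0.018]
 [ 0.017  0.013  0.018 -0.    -0.001  0.    -0.001  0.017  0.017  0.017]
 [ 0.017  0.013  0.018 -0.    -0.001 -0.    -0.     0.018  0.017  0.018]
 [ 0.016  0.012  0.265 -0.     0.    -0.     0.     0.018  0.017  0.017]
 [ 0.018  0.013  0.017  0.    -0.     0.001  0.002  0.018  0.018  0.017]
 [ 0.017  0.013  0.017  0.    -0.    -0.     0.006  0.017  0.019  0.019]
 [ 0.017  0.013  0.017 -0.     0.001 -0.     0.007  0.019  0.018  0.017]
 [ 0.017  0.012  0.018  0.001  0.    -0.     0.011  0.018  0.018  0.017]]
[-0.0002 -0.0001 -0.001   0.0004 -0.0019 -0.0006]
w1 fit centre [ 0.4569 -0.0225] R mm 23.7 | enc 456.8 -22.5 24.2 | rect [456.9 -22.4] [47.1 47.6] 90.0 pix [250.3 195.8] medz 0.0176
w1 fit centre [ 0.6212 -0.0106] R mm 26.4 | enc 622.4 -10.6 28.0 | rect [619.5 -11. ] [48. 55.] 12.7 pix [479.6 187.3] medz 0.0394
```

```bash
python3 - <<'E'
from h import *
screw([.457,-.0224,.002],np.radians(0),5)
E
```

```text
t 2.75 pos [ 0.458  -0.0196  0.1234] jaw -0.2 F [-1.  -0.1 -0. ] w 1.002 q7 -0.18
 n 5 row [ 0.809 -0.006  0.019] rx -0.008 | total [ 4.05 -0.03  0.09] ry,rz [ 0.01 -0.  ] minr 0.458
```

Emit:
apply_moves(
  rows=[
    [0.85, 0, 0, 0, 0, 0, 1],
    [0.85, 0, 0, 0, 0, 0, 1],
    [0.85, 0, 0, 0, 0, 0, 1],
    [0.8, 0, 0, 0, 0, 0, 1],
    [0, 0, 0, 0, 0, 0, 1],
    [0, 0, 0, 0, 0, 0, 1],
  ],
)

```text
t: 3.35
position: [0.4582, -0.0202, 0.023]
orientation: [-0.586, 1.57, -2.162]
wrist_force: [0.4, 0.1, 0.2]
width: 0.997
```

```bash
python3 - <<'E'
from h import *
screw([.457,-.0224,.002],np.radians(0),1)
E
```

```text
t 3.35 pos [ 0.4582 -0.0202  0.023 ] jaw -0.3 F [0.4 0.1 0.2] w 0.997 q7 -0.31
 n 1 row [ 0.7   -0.04   0.075] rx -0.064 | total [ 0.7  -0.04  0.08] ry,rz [0. 0.] minr 0.458
```

Emit:
apply_moves(
  rows=[
    [0.35, -0.04, 0.08, -0.06, 0, 0, 1],
    [0.35, 0, 0, 0, 0, 0, 1],
    [0, 0, 0, 0, 0, 0, 1],
    [0, 0, 0, 0, 0, 0, 1],
  ],
)

```text
t: 3.75
position: [0.4567, -0.0218, 0.0017]
orientation: [-1.138, 1.57, -2.708]
wrist_force: [-0.5, 1.0, -0.0]
width: 1.001
```

Emit:
apply_moves(
  rows=[
    [0, 0, 0, 0, 0, 0, 0],
    [0, 0, 0, 0, 0, 0, 0],
    [0, 0, 0, 0, 0, 0, 0],
    [0, 0, 0, 0, 0, 0, 0],
    [0, 0, 0, 0, 0, 0, 0],
    [0, 0, 0, 0, 0, 0, 0],
    [0, 0, 0, 0, 0, 0, 0],
  ],
)

```text
t: 4.45
position: [0.4572, -0.0218, 0.0026]
orientation: [0.796, 1.57, -0.773]
wrist_force: [-1.5, -0.1, 7.4]
width: 0.537
```

Emit:
apply_moves(
  rows=[
    [-0.5, 0, 0, 0, 0, 0, 0],
    [-1, 0, 0, 0, 0, 0, 0],
    [-1, 0, 0, 0, 0, 0, 0],
    [-1, 0, 0, 0, 0, 0, 0],
    [-1, 0.8, 0.6, 0, 0, 0, 0],
    [-0.7, 0.8, 0.7, 0, 0, 0, 0],
    [0, 0.8, 0.7, 0, 0, 0, 0],
    [0, 0.8, 0.7, 0, 0, 0, 0],
    [0, 0.8, 0.7, 0, 0, 0, 0],
    [0, 0.8, 0.7, 0, 0, 0, 0],
    [0, 0.65, 0.5, 0, 0, 0, 0],
    [0, 0.6, 0.5, 0, 0, 0, 0],
    [0, 0, 0, 0, 0, 0, 0],
    [0, 0, 0, 0, 0, 0, 0],
    [0, 0, 0, 0, 0, 0, 0],
  ],
)

```text
t: 5.95
position: [0.6376, -0.1735, 0.1575]
orientation: [-2.048, 1.569, 2.667]
wrist_force: [-0.6, -1.1, -1.0]
width: 0.539
```

```bash
python3 - <<'E'
from h import *
st,p,d=look('w2')
screw([.6385,-.176,.16],np.radians(0),1,st)
E
```

```text
t 5.95 pos [ 0.6376 -0.1735  0.1575] jaw 0.1 F [-0.6 -1.1 -1. ] w 0.539 q7 0.03
 n 1 row [-0.082  0.029  0.083] rx 0.024 | total [-0.08  0.03  0.08] ry,rz [-0.01  0.01] minr 0.662
```

View pics/w2.png

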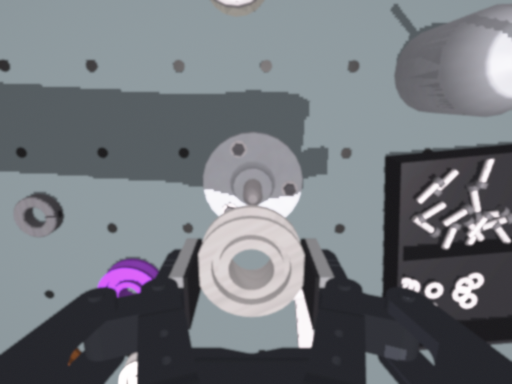

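```bash
cat >> h.py <<'E'
def circ(W):
    A=np.c_[2*W,np.ones(len(W))]; s=np.linalg.lstsq(A,(W**2).sum(1),rcond=None)[0]
    return s[:2],np.sqrt(s[2]+s[0]**2+s[1]**2)
def held(name,rad,show=True):
    """held part: top face points in tool frame; circle fit of far rim"""
    P,d,st=cloud(name); R=axes(st); Q=(P-st['position'])@R
    M=(d>0)&(d<0.19)&(np.hypot(Q[...,1],Q[...,2])<rad)&(Q[...,0]>-.05)
    x=Q[...,0][M]; h,e=np.histogram(x,bins=np.arange(-.05,.03,.002)); print('tool-x hist',dict(zip((e*1000).round(),h)))
    return Q,d,st
def stubfit(name,guess,zlo,zhi,rlo,rhi):
    P,d,st=cloud(name); r=np.hypot(P[...,0]-guess[0],P[...,1]-guess[1])
    M=(d>0)&(P[...,2]>zlo)&(P[...,2]<zhi)&(r>rlo)&(r<rhi); return P,M,st
E
python3 - <<'E'
from h import *
Q,d,st=held('w2',.03)
P,M,st=stubfit('w2',[.6385,-.176],.053,.063,0,.02); print('tip',M.sum(),P[M].mean(0),P[M][:,2].max())
M=(d>0)&(P[...,2]>.056)&(np.hypot(P[...,0]-.6385,P[...,1]+.176)<.02);print('tip2',M.sum(),P[M].mean(0))
v,u=np.where(M);print('pix',u.min(),u.max(),v.min(),v.max())
# flange outer contour
M=((abs(P[...,2]-.010)<.004)&(d>0)&(np.hypot(P[...,0]-.6385,P[...,1]+.176)<.06)).astype(np.uint8)*255
M=cv2.morphologyEx(M,cv2.MORPH_OPEN,np.ones((3,3)))
cs,_=cv2.findContours(M,cv2.RETR_EXTERNAL,cv2.CHAIN_APPROX_NONE); c=max(cs,key=cv2.contourArea)[:,0]
c=c[c[:,1]<195]
W=np.array([wray(st,u,v,.01)[:2] for u,v in c]); print('flange',circ(W),len(c))
for z in (.024,):
    M=((abs(P[...,2]-z)<.003)&(d>0)&(np.hypot(P[...,0]-.6385,P[...,1]+.176)<.025)).astype(np.uint8)*255
    cs,_=cv2.findContours(M,cv2.RETR_EXTERNAL,cv2.CHAIN_APPROX_NONE); c=max(cs,key=cv2.contourArea)[:,0]; print(len(c),c[:,1].min(),c[:,1].max())
    c=c[(c[:,1]<188)]; W=np.array([wray(st,u,v,z)[:2] for u,v in c]); print('boss',circ(W),len(c))
E
```

```text
tool-x hist {np.float64(-50.0): np.int64(99), np.float64(-48.0): np.int64(69), np.float64(-46.0): np.int64(71), np.float64(-44.0): np.int64(83), np.float64(-42.0): np.int64(131), np.float64(-40.0): np.int64(660), np.float64(-38.0): np.int64(208), np.float64(-36.0): np.int64(194), np.float64(-34.0): np.int64(187), np.float64(-32.0): np.int64(187), np.float64(-30.0): np.int64(170), np.float64(-28.0): np.int64(157), np.float64(-26.0): np.int64(158), np.float64(-24.0): np.int64(140), np.float64(-22.0): np.int64(157), np.float64(-20.0): np.int64(127), np.float64(-18.0): np.int64(216), np.float64(-16.0): np.int64(5319), np.float64(-14.0): np.int64(1119), np.float64(-12.0): np.int64(731), np.float64(-10.0): np.int64(575), np.float64(-8.0): np.int64(157), np.float64(-6.0): np.int64(111), np.float64(-4.0): np.int64(226), np.float64(-2.0): np.int64(629), np.float64(0.0): np.int64(243), np.float64(2.0): np.int64(114), np.float64(4.0): np.int64(1), np.float64(6.0): np.int64(0), np.float64(8.0): np.int64(0), np.float64(10.0): np.int64(0), np.float64(12.0): np.int64(0), np.float64(14.0): np.int64(0), np.float64(16.0): np.int64(0), np.float64(18.0): np.int64(0), np.float64(20.0): np.int64(0), np.float64(22.0): np.int64(0), np.float64(24.0): np.int64(0), np.float64(26.0): np.int64(0)}
tip 230 [ 0.6382632  -0.17642061  0.05639426] 0.060318895586344956
tip2 9233 [ 0.63822057 -0.17173166  0.19582582]
pix 192 309 191 383
flange (array([ 0.63832683, -0.16616427]), np.float64(0.03442370264355675)) 248
152 168 204
boss (array([ 0.63823063, -0.17239632]), np.float64(0.011955893624388538)) 81
```

```bash
cat >> h.py <<'E'
def heldfit(name,rad,xt,bore=True):
    P,d,st=cloud(name); R=axes(st); Q=(P-st['position'])@R
    M=((d>0)&(abs(Q[...,0]-xt)<.0035)&(np.hypot(Q[...,1],Q[...,2])<rad)).astype(np.uint8)*255
    M=cv2.morphologyEx(M,cv2.MORPH_OPEN,np.ones((3,3)))
    cs,hi=cv2.findContours(M,cv2.RETR_CCOMP,cv2.CHAIN_APPROX_NONE)
    K,T=wristcam(st); Tc=eyes.camera_model('wrist')['tool_from_camera']
    for c,h in zip(cs,hi[0]):
        c=c[:,0]
        if len(c)<60: continue
        r=(np.linalg.inv(K)@np.c_[c,np.ones(len(c))].T).T@Tc[:3,:3].T; o=Tc[:3,3]
        W=o+r*((xt-o[0])/r[:,0])[:,None]; W=W[:,1:]
        s,rr=circ(W)
        keep=np.abs(np.hypot(*(W-s).T)-rr)<.0015
        s2,r2=circ(W[keep]); print(' held', 'hole' if h[3]>=0 else 'outer','n',len(c),'c(y,z)mm',(s2*1e3).round(2),'r',round(r2*1e3,2),'pix',c.mean(0).round(1),'kept',keep.mean().round(2))
    z=Q[...,0][M>0]; print(' top x mean',np.median(z)*1000)
def flange(name,guess,z,rout,vmax=999):
    P,d,st=cloud(name)
    M=((abs(P[...,2]-z)<.005)&(d>0)&(np.hypot(P[...,0]-guess[0],P[...,1]-guess[1])<rout+.01)).astype(np.uint8)*255
    M=cv2.morphologyEx(M,cv2.MORPH_OPEN,np.ones((3,3)))
    pts=[]
    for u in range(512):
        v=np.where(M[:,u])[0]
        if len(v) and v[0]<vmax: pts.append((u,v[0]))
    for v in range(0,min(vmax,384)):
        u=np.where(M[v])[0]
        if len(u): pts+= [(u[0],v),(u[-1],v)]
    W=np.array([wray(st,u,v,z)[:2] for u,v in pts])
    W=W[np.abs(np.hypot(*(W-guess).T)-rout)<.008]
    s,r=circ(W); k=np.abs(np.hypot(*(W-s).T)-r)<.0015; s,r=circ(W[k]); print(' flange',s.round(4),r.round(4),k.sum(),len(pts))
E
python3 - <<'E'
from h import *
heldfit('w2',.032,-.0155)
flange('w2',[.6383,-.177],.010,.046,195)
E
```

```text
held outer n 185 c(y,z)mm [-0.11  0.04] r 14.51 pix [250.4 267.2] kept 1.0
 held hole n 126 c(y,z)mm [-0.08 -0.14] r 9.62 pix [250.6 268.4] kept 1.0
 held outer n 390 c(y,z)mm [-0.11  0.  ] r 24.18 pix [250.7 262.7] kept 0.74
 held hole n 226 c(y,z)mm [-0.15 -0.31] r 17.0 pix [249.5 267.3] kept 1.0
 top x mean -14.730327384138604
 flange [ 0.6383 -0.1768] 0.045 223 223
```

```bash
python3 - <<'E'
from h import *
screw([.6383,-.1768,.03],np.radians(0),1)
E
```

```text
t 6.00 pos [ 0.6377 -0.1735  0.1577] jaw 0.1 F [-0.1  1.  -1.4] w 0.534 q7 0.03
 n 1 row [4.258 0.02  0.11 ] rx 0.026 | total [4.26 0.02 0.11] ry,rz [-0.    0.01] minr 0.662
```

Emit:
apply_moves(
  rows=[
    [0.6, 0.02, 0.11, 0, 0, 0, 0],
    [0.6, 0, 0, 0, 0, 0, 0],
    [0.6, 0, 0, 0, 0, 0, 0],
    [0.5, 0, 0, 0, 0, 0, 0],
    [0, 0, 0, 0, 0, 0, 0],
    [0, 0, 0, 0, 0, 0, 0],
  ],
)

```text
t: 6.6
position: [0.6391, -0.1776, 0.0891]
orientation: [1.375, 1.571, -0.194]
wrist_force: [0.2, 1.1, -0.5]
width: 0.536
```

```bash
python3 - <<'E'
from h import *
st,p,d=look('w3')
screw([.6383,-.1768,.03],np.radians(0),1)
E
```

```text
t 6.65 pos [ 0.6396 -0.1778  0.0897] jaw 0.1 F [-0.   0.6 -0.4] w 0.530 q7 0.01
 n 1 row [ 1.991 -0.044 -0.034] rx 0.014 | total [ 1.99 -0.04 -0.03] ry,rz [ 0.   -0.02] minr 0.662
```

View pics/w3.png

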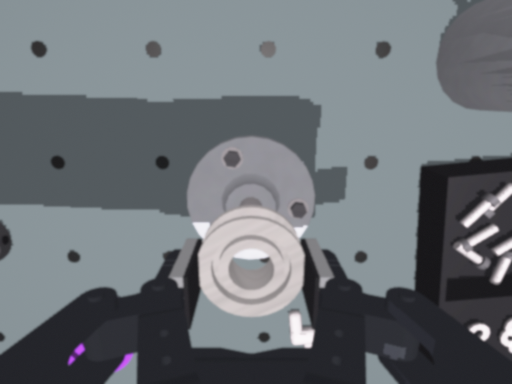

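Emit:
apply_moves(
  rows=[
    [0.4, -0.03, -0.03, 0, 0, 0, 0],
    [0.4, 0, 0, 0, 0, 0, 0],
    [0.4, 0, 0, 0, 0, 0, 0],
    [0.3, 0, 0, 0, 0, 0, 0],
    [0.2, 0, 0, 0, 0, 0, 0],
    [0.2, 0, 0, 0, 0, 0, 0],
    [0, 0, 0, 0, 0, 0, 0],
  ],
)

```text
t: 7.35
position: [0.6376, -0.1769, 0.0308]
orientation: [-1.773, 1.569, 2.94]
wrist_force: [-0.4, -0.5, -1.9]
width: 0.535
```

```bash
python3 - <<'E'
from h import *
screw([.6383,-.1768,.027],np.radians(0),1)
E
```

```text
t 7.35 pos [ 0.6376 -0.1769  0.0308] jaw 0.1 F [-0.4 -0.5 -1.9] w 0.535 q7 -0.02
 n 1 row [ 0.126  0.025 -0.005] rx 0.011 | total [ 0.13  0.02 -0.  ] ry,rz [-0.    0.02] minr 0.662
```

Emit:
apply_moves(
  rows=[
    [0.08, 0.01, 0, 0, 0, 0, 0],
    [0.07, 0, 0, 0, 0, 0, 0],
    [0.05, 0, 0, 0, 0, 0, 0],
    [0, 0, 0, 0, 0, 0, 0],
  ],
)

```text
t: 7.75
position: [0.6388, -0.1771, 0.0268]
orientation: [0.927, 1.57, -0.643]
wrist_force: [-2.1, -0.0, 4.2]
width: 0.533
```

Emit:
apply_moves(
  rows=[
    [0, 0, 0, 0, 0, 0, 1],
    [0, 0, 0, 0, 0, 0, 1],
    [0, 0, 0, 0, 0, 0, 1],
    [0, 0, 0, 0, 0, 0, 1],
    [-0.6, 0, 0, 0, 0, 0, 1],
    [-1, 0, 0, 0, 0, 0, 1],
    [-1, 0, 0, 0, 0, 0, 1],
    [-1, 0, 0, 0, 0, 0, 1],
    [-0.6, 0, 0, 0, 0, 0, 1],
    [0, 0, 0, 0, 0, 0, 1],
  ],
)

```text
t: 8.75
position: [0.6411, -0.1773, 0.1568]
orientation: [1.322, 1.563, -0.248]
wrist_force: [1.1, -0.4, 0.3]
width: 1.0
```

```bash
python3 - <<'E'
from h import *
st,p,d=look('w4')
screw([.4308,.2124,.16],np.radians(45));screw([.4308,.2124,.16],np.radians(-45))
part('w4',[.6383,-.1768],.042,.035)
E
```

```text
t 8.80 pos [ 0.6397 -0.1772  0.1544] jaw 0.1 F [ 0.  -0.3  0. ] w 1.000 q7 0.03
 n 16 row [-0.012 -0.116 -0.938] rx -0.562 | total [ -0.19  -1.86 -15.  ] ry,rz [ 0.03 -0.04] minr 0.480
t 8.80 pos [ 0.6397 -0.1772  0.1544] jaw 0.1 F [ 0.  -0.3  0. ] w 1.000 q7 0.03
 n 16 row [-0.012 -0.716 -0.617] rx 0.563 | total [ -0.19 -11.46  -9.87] ry,rz [-0.01 -0.05] minr 0.464
w4 fit centre [ 0.6386 -0.1778] R mm 23.6 | enc 638.5 -177.8 24.2 | rect [ 638.4 -177.7] [47.4 46.8] 89.9 pix [245.6 188.1] medz 0.0416
```

View pics/w4.png

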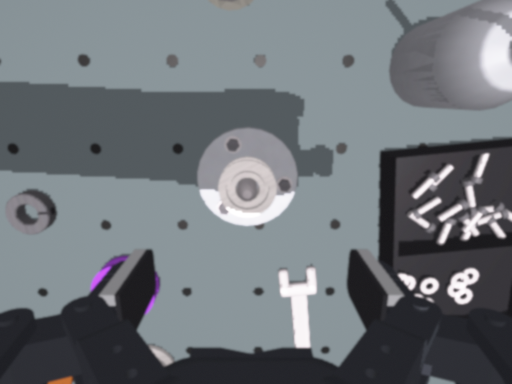

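Emit:
apply_moves(
  rows=[
    [0.06, -0.12, -0.94, -0.56, 0, 0, 1],
    [0.06, -0.12, -0.94, -0.56, 0, 0, 1],
    [0.06, -0.12, -0.94, -0.56, 0, 0, 1],
    [0.06, -0.12, -0.94, -0.56, 0, 0, 1],
    [0.06, -0.12, -0.94, -0.56, 0, 0, 1],
    [0.06, -0.12, -0.94, -0.56, 0, 0, 1],
    [0.06, -0.12, -0.94, -0.56, 0, 0, 1],
    [0.06, -0.12, -0.94, -0.56, 0, 0, 1],
    [0.06, -0.12, -0.94, -0.56, 0, 0, 1],
    [0.06, -0.12, -0.94, -0.56, 0, 0, 1],
    [0.06, -0.12, -0.94, -0.56, 0, 0, 1],
    [0.06, -0.12, -0.94, -0.56, 0, 0, 1],
    [0.06, -0.12, -0.94, -0.56, 0, 0, 1],
    [0.06, -0.12, -0.94, -0.56, 0, 0, 1],
    [0.06, -0.12, -0.94, -0.56, 0, 0, 1],
    [0.06, -0.12, -0.94, -0.56, 0, 0, 1],
    [0, 0, 0, 0, 0, 0, 1],
    [0, 0, 0, 0, 0, 0, 1],
  ],
)

```text
t: 10.6
position: [0.4272, 0.2139, 0.123]
orientation: [-0.292, 1.57, -1.077]
wrist_force: [0.2, -0.4, -0.4]
width: 1.0
```

```bash
python3 - <<'E'
from h import *
st,p,d=look('w5')
part('w5',[.4308,.2124],.016,.04)
screw([.4308,.2124,.004],np.radians(45),1)
E
```

```text
w5 fit centre [0.43   0.2108] R mm 23.9 | enc 430.0 210.7 29.1 | rect [430.  210.8] [41.9 42.8] 55.8 pix [251.5 195.6] medz 0.0156
t 10.65 pos [0.428  0.2131 0.123 ] jaw 44.9 F [ 0.4 -0.3 -0.4] w 1.000 q7 -0.00
 n 1 row [3.965 0.049 0.084] rx -0.023 | total [3.97 0.05 0.08] ry,rz [0.01 0.  ] minr 0.480
```

View pics/w5.png

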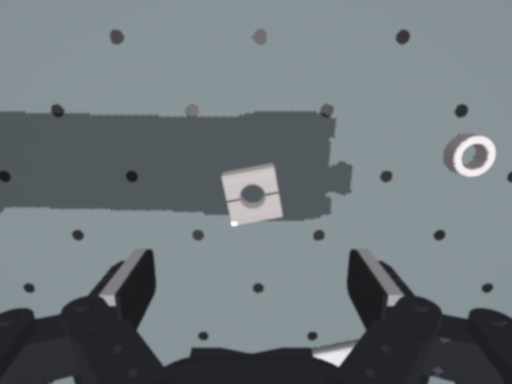

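```bash
python3 - <<'E'
from h import *
screw([.430,.2108,.03],np.radians(55.8),4)
E
```

```text
t 10.65 pos [0.428  0.2131 0.123 ] jaw 44.9 F [ 0.4 -0.3 -0.4] w 1.000 q7 -0.00
 n 4 row [ 0.775 -0.004  0.026] rx -0.546 | total [ 3.1  -0.01  0.1 ] ry,rz [0.01 0.  ] minr 0.478
```

Emit:
apply_moves(
  rows=[
    [0.78, 0, 0.03, -0.55, 0, 0, 1],
    [0.78, 0, 0.03, -0.55, 0, 0, 1],
    [0.78, 0, 0.03, -0.55, 0, 0, 1],
    [0.78, 0, 0.03, -0.55, 0, 0, 1],
    [0, 0, 0, 0, 0, 0, 1],
    [0, 0, 0, 0, 0, 0, 1],
  ],
)

```text
t: 11.25
position: [0.4312, 0.2105, 0.0294]
orientation: [-2.35, 1.57, -2.948]
wrist_force: [0.9, 0.2, -0.1]
width: 1.002
```

```bash
python3 - <<'E'
from h import *
screw([.430,.2108,.003],np.radians(55.8),1)
E
```

```text
t 11.25 pos [0.4312 0.2105 0.0294] jaw 55.7 F [ 0.9  0.2 -0.1] w 1.002 q7 0.03
 n 1 row [ 0.881 -0.014 -0.037] rx -0.016 | total [ 0.88 -0.01 -0.04] ry,rz [-0.  0.] minr 0.479
```

Emit:
apply_moves(
  rows=[
    [0.45, -0.01, -0.03, 0, 0, 0, 1],
    [0.43, 0, 0, 0, 0, 0, 1],
    [0, 0, 0, 0, 0, 0, 1],
    [0, 0, 0, 0, 0, 0, 0],
    [0, 0, 0, 0, 0, 0, 0],
    [0, 0, 0, 0, 0, 0, 0],
    [0, 0, 0, 0, 0, 0, 0],
    [0, 0, 0, 0, 0, 0, 0],
    [0, 0, 0, 0, 0, 0, 0],
    [0, 0, 0, 0, 0, 0, 0],
    [-0.5, 0, 0, 0, 0, 0, 0],
    [-1, 0, 0, 0, 0, 0, 0],
    [-1, 0, 0, 0, 0, 0, 0],
    [-1, 0, 0, 0, 0, 0, 0],
    [-1, 0, 0, 0, 0, 0, 0],
    [-0.6, 0, 0, 0, 0, 0, 0],
  ],
)

```text
t: 12.85
position: [0.4303, 0.2117, 0.1588]
orientation: [0.839, 1.568, 0.244]
wrist_force: [1.2, -0.5, -1.0]
width: 0.472
```

```bash
python3 - <<'E'
from h import *
screw([.6385,-.1770,.16],np.radians(0))
E
```

```text
t 12.85 pos [0.4303 0.2117 0.1588] jaw 55.9 F [ 1.2 -0.5 -1. ] w 0.472 q7 0.22
 n 16 row [-0.002 -0.025  0.956] rx 0.698 | total [-0.04 -0.4  15.29] ry,rz [ 0.01 -0.04] minr 0.494
```

Emit:
apply_moves(
  rows=[
    [0, -0.02, 0.95, 0.7, 0, 0, 0],
    [0, -0.02, 0.95, 0.7, 0, 0, 0],
    [0, -0.02, 0.95, 0.7, 0, 0, 0],
    [0, -0.02, 0.95, 0.7, 0, 0, 0],
    [0, -0.02, 0.95, 0.7, 0, 0, 0],
    [0, -0.02, 0.95, 0.7, 0, 0, 0],
    [0, -0.02, 0.95, 0.7, 0, 0, 0],
    [0, -0.02, 0.95, 0.7, 0, 0, 0],
    [0, -0.02, 0.95, 0.7, 0, 0, 0],
    [0, -0.02, 0.95, 0.7, 0, 0, 0],
    [0, -0.02, 0.95, 0.7, 0, 0, 0],
    [0, -0.02, 0.95, 0.7, 0, 0, 0],
    [0, -0.02, 0.95, 0.7, 0, 0, 0],
    [0, -0.02, 0.95, 0.7, 0, 0, 0],
    [0, -0.02, 0.95, 0.7, 0, 0, 0],
    [0, -0.02, 0.95, 0.7, 0, 0, 0],
    [0, 0, 0, 0, 0, 0, 0],
    [0, 0, 0, 0, 0, 0, 0],
    [0, 0, 0, 0, 0, 0, 0],
  ],
)

```text
t: 14.75
position: [0.6383, -0.1733, 0.156]
orientation: [3.138, 1.57, 1.565]
wrist_force: [0.4, 0.7, -0.9]
width: 0.47
```

```bash
python3 - <<'E'
from h import *
st,p,d=look('w6')
heldfit('w6',.032,-.013)
flange('w6',[.6383,-.177],.010,.046,195)
screw([.6384,-.1770,.09],np.radians(0),1)
E
```

```text
held outer n 416 c(y,z)mm [-0.17 -0.14] r 24.36 pix [250.5 260.9] kept 0.3
 held hole n 126 c(y,z)mm [-0.04 -0.33] r 9.86 pix [250.9 264.9] kept 1.0
 top x mean -11.816043171238682
 flange [ 0.6383 -0.1766] 0.0449 223 223
t 14.80 pos [ 0.6383 -0.1728  0.1561] jaw -0.1 F [ 0.4  0.3 -0.1] w 0.475 q7 0.02
 n 1 row [2.203e+00 2.000e-03 1.400e-01] rx -0.01 | total [2.2  0.   0.14] ry,rz [-0.01 -0.  ] minr 0.662
```

View pics/w6.png

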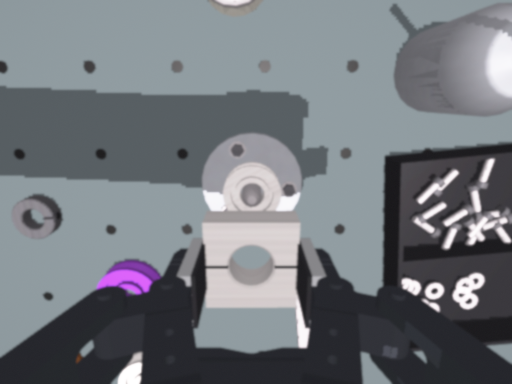

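Emit:
apply_moves(
  rows=[
    [0.6, 0, 0.13, 0, 0, 0, 0],
    [0.6, 0, 0, 0, 0, 0, 0],
    [0.6, 0, 0, 0, 0, 0, 0],
    [0.5, 0, 0, 0, 0, 0, 0],
    [0, 0, 0, 0, 0, 0, 0],
    [0, 0, 0, 0, 0, 0, 0],
    [0, 0, 0, 0, 0, 0, 0],
  ],
)

```text
t: 15.5
position: [0.6392, -0.1781, 0.0882]
orientation: [1.371, 1.569, -0.202]
wrist_force: [0.1, 0.1, -1.0]
width: 0.476
```

```bash
python3 - <<'E'
from h import *
screw([.6384,-.1772,.052],np.radians(0),1)
E
```

```text
t 15.50 pos [ 0.6392 -0.1781  0.0882] jaw -0.1 F [ 0.1  0.1 -1. ] w 0.476 q7 -0.01
 n 1 row [ 1.207 -0.027 -0.029] rx -0.025 | total [ 1.21 -0.03 -0.03] ry,rz [ 0.   -0.02] minr 0.663
```

Emit:
apply_moves(
  rows=[
    [0.3, -0.03, -0.03, 0, 0, 0, 0],
    [0.3, 0, 0, 0, 0, 0, 0],
    [0.3, 0, 0, 0, 0, 0, 0],
    [0.2, 0, 0, 0, 0, 0, 0],
    [0.1, 0, 0, 0, 0, 0, 0],
    [0.08, 0, 0, 0, 0, 0, 0],
    [0.08, 0, 0, 0, 0, 0, 0],
    [0, 0, 0, 0, 0, 0, 0],
  ],
)

```text
t: 16.3
position: [0.6373, -0.1774, 0.0461]
orientation: [-0.162, 1.571, -1.736]
wrist_force: [-0.0, 0.3, -0.4]
width: 0.472
```

Emit:
apply_moves(
  rows=[
    [0.06, 0.02, 0, 0, 0, 0, 0],
    [0.05, 0, 0, 0, 0, 0, 0],
    [0, 0, 0, 0, 0, 0, 0],
  ],
)

```text
t: 16.6
position: [0.6378, -0.1775, 0.0457]
orientation: [-0.611, 1.569, -2.185]
wrist_force: [-6.2, 1.2, 13.5]
width: 0.474
```

Firmly seated (13 N). Release and back off.

Emit:
apply_moves(
  rows=[
    [0, 0, 0, 0, 0, 0, 1],
    [0, 0, 0, 0, 0, 0, 1],
    [0, 0, 0, 0, 0, 0, 1],
    [0, 0, 0, 0, 0, 0, 1],
    [-0.6, 0, 0, 0, 0, 0, 1],
    [-1, 0, 0, 0, 0, 0, 1],
    [-1, 0, 0, 0, 0, 0, 1],
    [-0.8, 0, 0, 0, 0, 0, 1],
    [0, 0, 0, 0, 0, 0, 1],
    [0, 0, 0, 0, 0, 0, 1],
  ],
)

```text
t: 17.6
position: [0.6384, -0.1774, 0.1462]
orientation: [1.204, 1.569, -0.369]
wrist_force: [0.4, -0.5, 0.6]
width: 0.999
```

```bash
python3 - <<'E'
from h import *
st,p,d=look('w7')
part('w7',[.6383,-.1768],.058,.035)
screw([.5297,.3567,.116],np.radians(35))
E
```

```text
w7 fit centre [ 0.6378 -0.1784] R mm 24.0 | enc 637.9 -178.5 29.4 | rect [ 637.9 -178.3] [42.6 41.9] 89.9 pix [250.5 198.2] medz 0.0576
t 17.65 pos [ 0.6375 -0.1774  0.1449] jaw -0.1 F [0.2 0.5 0. ] w 0.999 q7 0.02
 n 20 row [ 0.048  0.083 -0.919] rx -0.351 | total [  0.96   1.65 -18.37] ry,rz [0.   0.01] minr 0.631
```

View pics/w7.png

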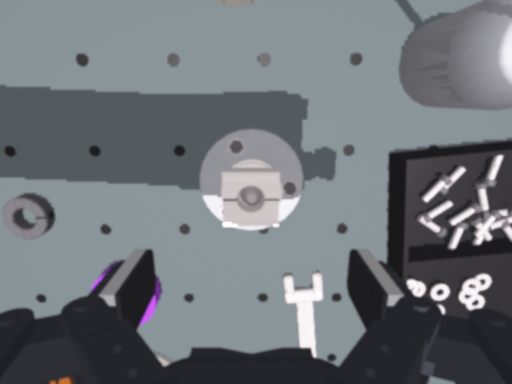

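Emit:
apply_moves(
  rows=[
    [0.05, 0.08, -0.92, -0.35, 0, 0, 1],
    [0.05, 0.08, -0.92, -0.35, 0, 0, 1],
    [0.05, 0.08, -0.92, -0.35, 0, 0, 1],
    [0.05, 0.08, -0.92, -0.35, 0, 0, 1],
    [0.05, 0.08, -0.92, -0.35, 0, 0, 1],
    [0.05, 0.08, -0.92, -0.35, 0, 0, 1],
    [0.05, 0.08, -0.92, -0.35, 0, 0, 1],
    [0.05, 0.08, -0.92, -0.35, 0, 0, 1],
    [0.05, 0.08, -0.92, -0.35, 0, 0, 1],
    [0.05, 0.08, -0.92, -0.35, 0, 0, 1],
    [0.05, 0.08, -0.92, -0.35, 0, 0, 1],
    [0.05, 0.08, -0.92, -0.35, 0, 0, 1],
    [0.05, 0.08, -0.92, -0.35, 0, 0, 1],
    [0.05, 0.08, -0.92, -0.35, 0, 0, 1],
    [0.05, 0.08, -0.92, -0.35, 0, 0, 1],
    [0.05, 0.08, -0.92, -0.35, 0, 0, 1],
    [0.05, 0.08, -0.92, -0.35, 0, 0, 1],
    [0.05, 0.08, -0.92, -0.35, 0, 0, 1],
    [0.05, 0.08, -0.92, -0.35, 0, 0, 1],
    [0.05, 0.08, -0.92, -0.35, 0, 0, 1],
  ],
)

```text
t: 19.65
position: [0.5277, 0.3575, 0.1132]
orientation: [-1.583, 1.568, -2.544]
wrist_force: [0.0, -1.1, 0.2]
width: 0.999
```

Emit:
apply_moves(
  rows=[
    [0, 0, 0, 0, 0, 0, 1],
    [0, 0, 0, 0, 0, 0, 1],
    [0, 0, 0, 0, 0, 0, 1],
  ],
)

```text
t: 19.95
position: [0.5296, 0.3554, 0.1139]
orientation: [-0.976, 1.569, -1.94]
wrist_force: [-0.2, -0.8, -0.2]
width: 0.998
```

```bash
python3 - <<'E'
from h import *
st,p,d=look('w8')
c=part('w8',[.5297,.3567],.016,.03)
screw([c[0],c[1],.03],np.radians(35),4)
E
```

```text
w8 fit centre [0.5284 0.3552] R mm 15.7 | enc 528.4 355.3 16.2 | rect [528.5 355.2] [31.5 31.2] 34.8 pix [250.1 193.1] medz 0.0155
t 20.00 pos [0.5299 0.3553 0.1141] jaw 34.7 F [ 0.5 -0.1  0.1] w 0.999 q7 -0.36
 n 4 row [ 0.701 -0.011 -0.006] rx -0.014 | total [ 2.8  -0.04 -0.02] ry,rz [0.01 0.02] minr 0.637
```

View pics/w8.png

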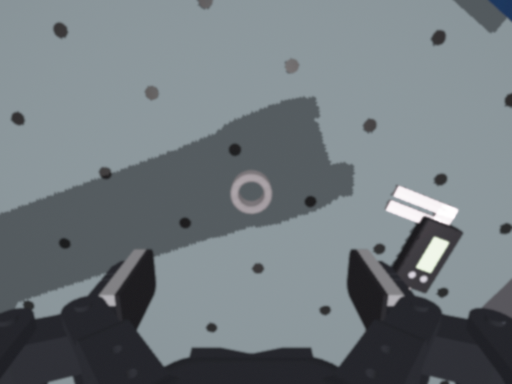

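Emit:
apply_moves(
  rows=[
    [0.7, -0.02, -0.01, -0.03, 0, 0, 1],
    [0.7, -0.02, -0.01, -0.03, 0, 0, 1],
    [0.7, 0, 0, 0, 0, 0, 1],
    [0.7, 0, 0, 0, 0, 0, 1],
    [0, 0, 0, 0, 0, 0, 1],
    [0, 0, 0, 0, 0, 0, 1],
  ],
)

```text
t: 20.6
position: [0.5283, 0.3561, 0.0309]
orientation: [-0.948, 1.57, -1.907]
wrist_force: [0.7, 0.0, 0.1]
width: 0.997
```

```bash
python3 - <<'E'
from h import *
screw([.5284,.3552,.003],np.radians(35),1)
E
```

```text
t 20.60 pos [0.5283 0.3561 0.0309] jaw 35.1 F [0.7 0.  0.1] w 0.997 q7 -0.41
 n 1 row [ 0.929 -0.015  0.026] rx 0.013 | total [ 0.93 -0.02  0.03] ry,rz [0.   0.01] minr 0.637
```

Emit:
apply_moves(
  rows=[
    [0.45, -0.01, 0.03, 0, 0, 0, 1],
    [0.45, 0, 0, 0, 0, 0, 1],
    [0, 0, 0, 0, 0, 0, 1],
    [0, 0, 0, 0, 0, 0, 0],
    [0, 0, 0, 0, 0, 0, 0],
    [0, 0, 0, 0, 0, 0, 0],
    [0, 0, 0, 0, 0, 0, 0],
    [0, 0, 0, 0, 0, 0, 0],
    [0, 0, 0, 0, 0, 0, 0],
    [0, 0, 0, 0, 0, 0, 0],
    [0, 0, 0, 0, 0, 0, 0],
    [-0.5, 0, 0, 0, 0, 0, 0],
    [-1, 0, 0, 0, 0, 0, 0],
    [-1, 0, 0, 0, 0, 0, 0],
    [-1, 0, 0, 0, 0, 0, 0],
    [-1, 0, 0, 0, 0, 0, 0],
    [-0.6, 0, 0, 0, 0, 0, 0],
  ],
)

```text
t: 22.3
position: [0.5286, 0.3569, 0.1601]
orientation: [1.535, 1.567, 0.578]
wrist_force: [0.2, -0.2, -0.6]
width: 0.342
```

```bash
python3 - <<'E'
from h import *
screw([.638,.145,.165],np.radians(15))
E
```

```text
t 22.30 pos [0.5286 0.3569 0.1601] jaw 35.2 F [ 0.2 -0.2 -0.6] w 0.342 q7 -0.33
 n 9 row [-0.018  0.017  0.888] rx 0.448 | total [-0.16  0.15  7.99] ry,rz [-0.01 -0.04] minr 0.639
```

Emit:
apply_moves(
  rows=[
    [-0.02, 0.02, 0.89, 0.45, 0, 0, 0],
    [-0.02, 0.02, 0.89, 0.45, 0, 0, 0],
    [-0.02, 0.02, 0.89, 0.45, 0, 0, 0],
    [-0.02, 0.02, 0.89, 0.45, 0, 0, 0],
    [-0.02, 0.02, 0.89, 0.45, 0, 0, 0],
    [-0.02, 0.02, 0.89, 0.45, 0, 0, 0],
    [-0.02, 0.02, 0.89, 0.45, 0, 0, 0],
    [-0.02, 0.02, 0.89, 0.45, 0, 0, 0],
    [-0.02, 0.02, 0.89, 0.45, 0, 0, 0],
    [0, 0, 0, 0, 0, 0, 0],
    [0, 0, 0, 0, 0, 0, 0],
    [0, 0, 0, 0, 0, 0, 0],
  ],
)

```text
t: 23.5
position: [0.6375, 0.1456, 0.1626]
orientation: [3.082, 1.57, 1.773]
wrist_force: [0.1, 0.8, -0.1]
width: 0.345
```

```bash
python3 - <<'E'
from h import *
st,p,d=look('w9')
heldfit('w9',.025,-.012)
P,M,_=stubfit('w9',[.638,.145],.069,.08,0,.02); print('tip',M.sum(),P[M].mean(0))
P,M,_=stubfit('w9',[.638,.145],.006,.0135,0,.065); M=M.astype(np.uint8)*255; cs,_=cv2.findContours(cv2.morphologyEx(M,cv2.MORPH_CLOSE,np.ones((15,15))),cv2.RETR_EXTERNAL,cv2.CHAIN_APPROX_NONE); c=max(cs,key=cv2.contourArea)
W=np.array([wray(st,u,v,.01)[:2] for u,v in c[:,0]]); print(cv2.minAreaRect((W*1e3).astype(np.float32)))
screw([.638,.145,.10],np.radians(15),1)
E
```

```text
held outer n 199 c(y,z)mm [-0.33  0.27] r 15.58 pix [250.6 264. ] kept 1.0
 held hole n 123 c(y,z)mm [-0.36  0.24] r 9.85 pix [250.4 264.9] kept 1.0
 top x mean -10.638661956308905
tip 251 [0.6370824  0.14466201 0.07238654]
((637.0526733398438, 144.2576904296875), (83.1003646850586, 83.0126953125), 58.548309326171875)
t 23.55 pos [0.6375 0.1459 0.1626] jaw 15.1 F [-0.1  0.1 -0.1] w 0.343 q7 -0.26
 n 1 row [2.085 0.009 0.032] rx 0.012 | total [2.09 0.01 0.03] ry,rz [-0.01 -0.  ] minr 0.654
```

View pics/w9.png

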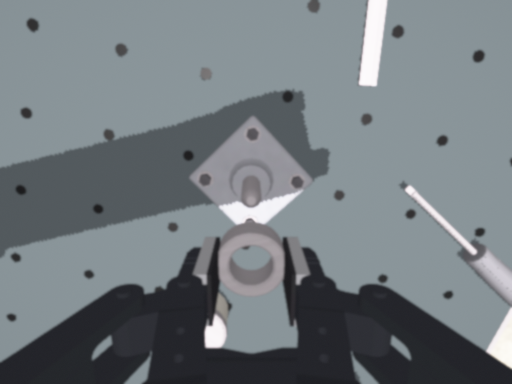

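```bash
python3 - <<'E'
from h import *
screw([.6371,.1444,.095],np.radians(15),1)
E
```

```text
t 23.55 pos [0.6375 0.1459 0.1626] jaw 15.1 F [-0.1  0.1 -0.1] w 0.343 q7 -0.26
 n 1 row [ 2.252 -0.025  0.043] rx 0.012 | total [ 2.25 -0.03  0.04] ry,rz [-0.01 -0.  ] minr 0.653
```

Emit:
apply_moves(
  rows=[
    [0.6, -0.02, 0.04, 0, 0, 0, 0],
    [0.6, 0, 0, 0, 0, 0, 0],
    [0.6, 0, 0, 0, 0, 0, 0],
    [0.4, 0, 0, 0, 0, 0, 0],
    [0, 0, 0, 0, 0, 0, 0],
    [0, 0, 0, 0, 0, 0, 0],
    [0, 0, 0, 0, 0, 0, 0],
  ],
)

```text
t: 24.25
position: [0.6387, 0.1432, 0.0975]
orientation: [1.614, 1.569, 0.304]
wrist_force: [-0.6, 0.6, -1.7]
width: 0.341
```

```bash
python3 - <<'E'
from h import *
screw([.6371,.1444,.034],np.radians(15),1)
E
```

```text
t 24.25 pos [0.6387 0.1432 0.0975] jaw 14.9 F [-0.6  0.6 -1.7] w 0.341 q7 -0.29
 n 1 row [ 2.116 -0.041 -0.051] rx -0.015 | total [ 2.12 -0.04 -0.05] ry,rz [-0.   -0.02] minr 0.653
```

Emit:
apply_moves(
  rows=[
    [0.35, -0.03, -0.03, 0, 0, 0, 0],
    [0.35, 0, 0, 0, 0, 0, 0],
    [0.35, 0, 0, 0, 0, 0, 0],
    [0.35, 0, 0, 0, 0, 0, 0],
    [0.35, 0, 0, 0, 0, 0, 0],
    [0.25, 0, 0, 0, 0, 0, 0],
    [0.1, 0, 0, 0, 0, 0, 0],
    [0, 0, 0, 0, 0, 0, 0],
  ],
)

```text
t: 25.05
position: [0.6365, 0.1436, 0.0327]
orientation: [-2.244, 1.57, 2.729]
wrist_force: [0.8, 1.8, -0.6]
width: 0.338
```

```bash
python3 - <<'E'
from h import *
screw([.6371,.1444,.0275],np.radians(15),1)
E
```

```text
t 25.05 pos [0.6365 0.1436 0.0327] jaw 14.9 F [ 0.8  1.8 -0.6] w 0.338 q7 -0.32
 n 1 row [ 0.172  0.025 -0.021] rx -0.015 | total [ 0.17  0.02 -0.02] ry,rz [-0.01  0.01] minr 0.653
```

Emit:
apply_moves(
  rows=[
    [0.07, 0.01, -0.01, 0, 0, 0, 0],
    [0.07, 0, 0, 0, 0, 0, 0],
    [0.04, 0, 0, 0, 0, 0, 0],
    [0, 0, 0, 0, 0, 0, 0],
  ],
)

```text
t: 25.45
position: [0.6374, 0.1434, 0.0288]
orientation: [0.674, 1.57, -0.637]
wrist_force: [-0.9, 0.2, 4.7]
width: 0.344
```

Emit:
apply_moves(
  rows=[
    [0, 0, 0, 0, 0, 0, 1],
    [0, 0, 0, 0, 0, 0, 1],
    [0, 0, 0, 0, 0, 0, 1],
    [0, 0, 0, 0, 0, 0, 1],
    [0, 0, 0, 0, 0, 0, 1],
    [-0.6, 0, 0, 0, 0, 0, 1],
    [-1, 0, 0, 0, 0, 0, 1],
    [-1, 0, 0, 0, 0, 0, 1],
    [-1, 0, 0, 0, 0, 0, 1],
    [-0.6, 0, 0, 0, 0, 0, 1],
    [0, 0, 0, 0, 0, 0, 1],
    [0, 0, 0, 0, 0, 0, 1],
  ],
)

```text
t: 26.65
position: [0.6371, 0.1435, 0.1546]
orientation: [1.121, 1.57, -0.189]
wrist_force: [-0.8, 0.2, 0.4]
width: 1.003
```

```bash
python3 - <<'E'
from h import *
st,p,d=look('w10')
part('w10',[.6371,.1444],.040,.025)
screw([.5261,-.3972,.14],np.radians(-30))
E
```

```text
w10 fit centre [0.637  0.1424] R mm 13.6 | enc 636.9 142.3 16.1 | rect [636.5 144.2] [31.4 28.2] 20.2 pix [250.4 187.1] medz 0.0395
t 26.70 pos [0.6365 0.1433 0.1534] jaw 14.9 F [ 1.  -0.2 -0.6] w 0.998 q7 -0.26
 n 20 row [ 0.022 -0.084  0.94 ] rx 0.449 | total [ 0.45 -1.68 18.79] ry,rz [0.01 0.01] minr 0.649
```

View pics/w10.png

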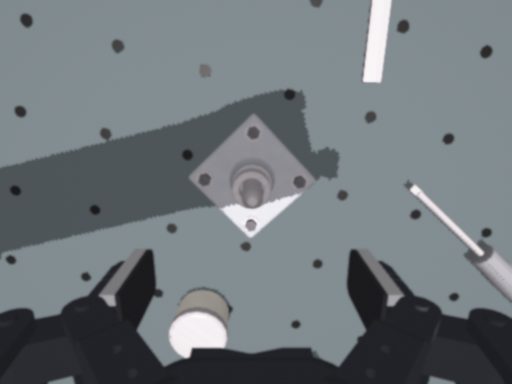

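Emit:
apply_moves(
  rows=[
    [0.02, -0.08, 0.94, 0.45, 0, 0, 1],
    [0.02, -0.08, 0.94, 0.45, 0, 0, 1],
    [0.02, -0.08, 0.94, 0.45, 0, 0, 1],
    [0.02, -0.08, 0.94, 0.45, 0, 0, 1],
    [0.02, -0.08, 0.94, 0.45, 0, 0, 1],
    [0.02, -0.08, 0.94, 0.45, 0, 0, 1],
    [0.02, -0.08, 0.94, 0.45, 0, 0, 1],
    [0.02, -0.08, 0.94, 0.45, 0, 0, 1],
    [0.02, -0.08, 0.94, 0.45, 0, 0, 1],
    [0.02, -0.08, 0.94, 0.45, 0, 0, 1],
    [0.02, -0.08, 0.94, 0.45, 0, 0, 1],
    [0.02, -0.08, 0.94, 0.45, 0, 0, 1],
    [0.02, -0.08, 0.94, 0.45, 0, 0, 1],
    [0.02, -0.08, 0.94, 0.45, 0, 0, 1],
    [0.02, -0.08, 0.94, 0.45, 0, 0, 1],
    [0.02, -0.08, 0.94, 0.45, 0, 0, 1],
    [0.02, -0.08, 0.94, 0.45, 0, 0, 1],
    [0.02, -0.08, 0.94, 0.45, 0, 0, 1],
    [0.02, -0.08, 0.94, 0.45, 0, 0, 1],
    [0.02, -0.08, 0.94, 0.45, 0, 0, 1],
  ],
)

```text
t: 28.7
position: [0.5271, -0.3977, 0.1401]
orientation: [-1.644, 1.568, 2.542]
wrist_force: [0.1, -0.5, 0.0]
width: 0.998
```

Emit:
apply_moves(
  rows=[
    [0.3, 0, 0, 0, 0, 0, 1],
    [0.2, 0, 0, 0, 0, 0, 1],
    [0, 0, 0, 0, 0, 0, 1],
    [0, 0, 0, 0, 0, 0, 1],
  ],
)

```text
t: 29.1
position: [0.5294, -0.3953, 0.1263]
orientation: [-2.341, 1.569, 1.849]
wrist_force: [0.9, -0.2, 1.0]
width: 1.001
```

```bash
python3 - <<'E'
from h import *
st,p,d=look('w11')
c=part('w11',[.5261,-.3972],.02,.045)
screw([c[0],c[1],.035],np.radians(-30),4)
E
```

```text
w11 fit centre [ 0.526  -0.3983] R mm 30.7 | enc 525.9 -398.2 31.2 | rect [ 526.  -398.2] [62.2 61.4] 60.1 pix [248.6 195.7] medz 0.0196
t 29.15 pos [ 0.5296 -0.3957  0.1267] jaw -30.0 F [-0.   0.  -0.2] w 1.001 q7 -0.07
 n 4 row [ 0.764 -0.015  0.034] rx 0.002 | total [ 3.06 -0.06  0.14] ry,rz [-0.01  0.  ] minr 0.660
```

View pics/w11.png

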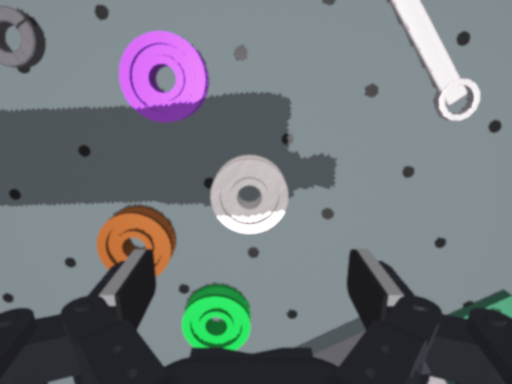

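```bash
python3 - <<'E'
from h import *
screw([.526,-.3982,.035],np.radians(-40),4)
E
```

```text
t 29.15 pos [ 0.5296 -0.3957  0.1267] jaw -30.0 F [-0.   0.  -0.2] w 1.001 q7 -0.07
 n 4 row [ 0.764 -0.014  0.034] rx 0.502 | total [ 3.06 -0.05  0.14] ry,rz [-0.01  0.  ] minr 0.660
```

Emit:
apply_moves(
  rows=[
    [0.76, -0.01, 0.03, 0.5, 0, 0, 1],
    [0.76, -0.01, 0.03, 0.5, 0, 0, 1],
    [0.76, -0.01, 0.03, 0.5, 0, 0, 1],
    [0.76, -0.01, 0.03, 0.5, 0, 0, 1],
    [0, 0, 0, 0, 0, 0, 1],
    [0, 0, 0, 0, 0, 0, 1],
  ],
)

```text
t: 29.75
position: [0.5263, -0.3991, 0.0362]
orientation: [2.322, 1.57, 0.053]
wrist_force: [0.5, 0.2, 0.6]
width: 0.997
```

```bash
python3 - <<'E'
from h import *
st,p,d=look('w12')
c=part('w12',[.5261,-.3982],.02,.045)
screw([.526,-.3982,.000],np.radians(-40),1)
E
```

```text
w12 fit centre [ 0.5264 -0.3981] R mm 30.9 | enc 526.4 -398.1 31.4 | rect [ 526.5 -398. ] [62.1 61.7] 50.0 pix [248.7 234.5] medz 0.0196
t 29.80 pos [ 0.5269 -0.3996  0.037 ] jaw -40.0 F [0.4 0.4 0.3] w 1.001 q7 -0.24
 n 1 row [ 1.235 -0.055 -0.016] rx -0.001 | total [ 1.23 -0.05 -0.02] ry,rz [-0.01 -0.02] minr 0.660
```

View pics/w12.png

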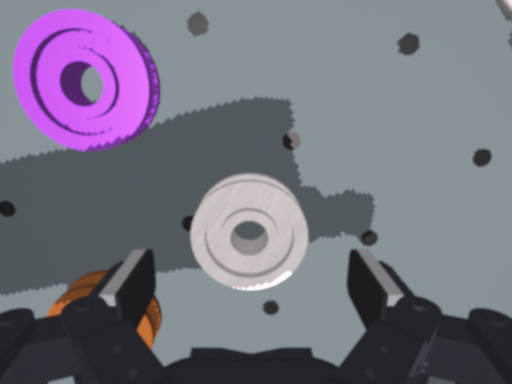

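Emit:
apply_moves(
  rows=[
    [0.6, -0.04, -0.02, 0, 0, 0, 1],
    [0.6, 0, 0, 0, 0, 0, 1],
    [0, 0, 0, 0, 0, 0, 1],
    [0, 0, 0, 0, 0, 0, 0],
    [0, 0, 0, 0, 0, 0, 0],
    [0, 0, 0, 0, 0, 0, 0],
    [0, 0, 0, 0, 0, 0, 0],
    [0, 0, 0, 0, 0, 0, 0],
    [0, 0, 0, 0, 0, 0, 0],
    [-0.5, 0, 0, 0, 0, 0, 0],
    [-1, 0, 0, 0, 0, 0, 0],
    [-1, 0, 0, 0, 0, 0, 0],
    [-1, 0, 0, 0, 0, 0, 0],
    [-1, 0, 0, 0, 0, 0, 0],
    [-0.8, 0, 0, 0, 0, 0, 0],
  ],
)

```text
t: 31.3
position: [0.525, -0.3983, 0.161]
orientation: [1.497, 1.57, -0.773]
wrist_force: [-0.6, -0.4, -1.1]
width: 0.687
```

```bash
python3 - <<'E'
from h import *
screw([.6371,.1444,.17],np.radians(15))
E
```

```text
t 31.30 pos [ 0.525  -0.3983  0.161 ] jaw -40.1 F [-0.6 -0.4 -1.1] w 0.687 q7 -0.21
 n 20 row [-0.015 -0.038 -0.959] rx -0.551 | total [ -0.3   -0.75 -19.19] ry,rz [ 0.01 -0.01] minr 0.653
```

Emit:
apply_moves(
  rows=[
    [-0.02, -0.04, -0.96, -0.55, 0, 0, 0],
    [-0.02, -0.04, -0.96, -0.55, 0, 0, 0],
    [-0.02, -0.04, -0.96, -0.55, 0, 0, 0],
    [-0.02, -0.04, -0.96, -0.55, 0, 0, 0],
    [-0.02, -0.04, -0.96, -0.55, 0, 0, 0],
    [-0.02, -0.04, -0.96, -0.55, 0, 0, 0],
    [-0.02, -0.04, -0.96, -0.55, 0, 0, 0],
    [-0.02, -0.04, -0.96, -0.55, 0, 0, 0],
    [-0.02, -0.04, -0.96, -0.55, 0, 0, 0],
    [-0.02, -0.04, -0.96, -0.55, 0, 0, 0],
    [-0.02, -0.04, -0.96, -0.55, 0, 0, 0],
    [-0.02, -0.04, -0.96, -0.55, 0, 0, 0],
    [-0.02, -0.04, -0.96, -0.55, 0, 0, 0],
    [-0.02, -0.04, -0.96, -0.55, 0, 0, 0],
    [-0.02, -0.04, -0.96, -0.55, 0, 0, 0],
    [-0.02, -0.04, -0.96, -0.55, 0, 0, 0],
    [-0.02, -0.04, -0.96, -0.55, 0, 0, 0],
    [-0.02, -0.04, -0.96, -0.55, 0, 0, 0],
    [-0.02, -0.04, -0.96, -0.55, 0, 0, 0],
    [-0.02, -0.04, -0.96, -0.55, 0, 0, 0],
  ],
)

```text
t: 33.3
position: [0.6357, 0.1457, 0.1708]
orientation: [-1.033, 1.57, -2.342]
wrist_force: [0.3, -0.3, -1.9]
width: 0.692
```

Emit:
apply_moves(
  rows=[
    [0, 0, 0, 0, 0, 0, 0],
    [0, 0, 0, 0, 0, 0, 0],
    [0, 0, 0, 0, 0, 0, 0],
  ],
)

```text
t: 33.6
position: [0.6367, 0.143, 0.1705]
orientation: [-0.452, 1.569, -1.765]
wrist_force: [0.1, -0.0, -1.2]
width: 0.691
```

```bash
python3 - <<'E'
from h import *
st,p,d=look('w13')
heldfit('w13',.04,-.018)
P,M,_=stubfit('w13',[.637,.1445],.069,.08,0,.02); print('tip',M.sum(),P[M].mean(0))
screw([.6371,.1444,.10],np.radians(15),1)
E
```

```text
held outer n 214 c(y,z)mm [-0.44 -0.59] r 15.72 pix [251.7 269.4] kept 0.99
 held hole n 128 c(y,z)mm [-0.35 -1.18] r 9.39 pix [250.7 268.8] kept 1.0
 held outer n 477 c(y,z)mm [-0.43 -0.34] r 31.22 pix [250.4 263.3] kept 0.85
 held hole n 308 c(y,z)mm [-0.34 -1.26] r 22.69 pix [250.7 268.1] kept 1.0
 top x mean -18.459630145291896
tip 73 [0.63599021 0.14822539 0.07084464]
t 33.65 pos [0.6368 0.1429 0.1705] jaw 14.7 F [ 0.1 -0.6 -2. ] w 0.691 q7 -0.26
 n 1 row [ 2.35   0.023 -0.047] rx -0.05 | total [ 2.35  0.02 -0.05] ry,rz [0.02 0.01] minr 0.653
```

View pics/w13.png

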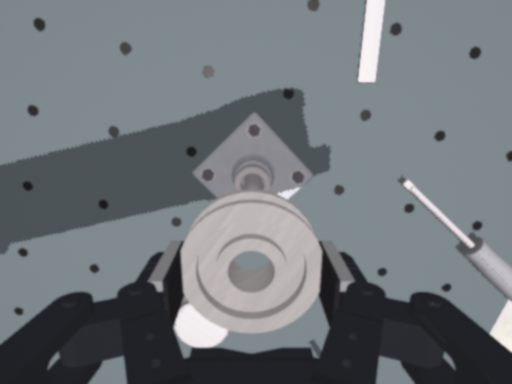

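```bash
python3 - <<'E'
from h import *
screw([.6372,.1438,.09],np.radians(15),1)
E
```

```text
t 33.65 pos [0.6368 0.1429 0.1705] jaw 14.7 F [ 0.1 -0.6 -2. ] w 0.691 q7 -0.26
 n 1 row [ 2.683  0.021 -0.027] rx -0.05 | total [ 2.68  0.02 -0.03] ry,rz [0.02 0.01] minr 0.653
```

Emit:
apply_moves(
  rows=[
    [0.6, 0.01, -0.02, -0.05, 0, 0, 0],
    [0.7, 0, 0, 0, 0, 0, 0],
    [0.7, 0, 0, 0, 0, 0, 0],
    [0.6, 0, 0, 0, 0, 0, 0],
    [0, 0, 0, 0, 0, 0, 0],
    [0, 0, 0, 0, 0, 0, 0],
    [0, 0, 0, 0, 0, 0, 0],
  ],
)

```text
t: 34.35
position: [0.6377, 0.1455, 0.094]
orientation: [1.467, 1.569, 0.16]
wrist_force: [0.8, -0.1, -0.6]
width: 0.687
```

```bash
python3 - <<'E'
from h import *
screw([.6372,.1438,.048],np.radians(15),1)
st,p,d=look('w14')
screw([.6372,.1438,.048],np.radians(15),1)
heldfit('w14',.04,-.018)
E
```

```text
t 34.35 pos [0.6377 0.1455 0.094 ] jaw 15.1 F [ 0.8 -0.1 -0.6] w 0.687 q7 -0.29
 n 1 row [ 1.535 -0.031  0.05 ] rx 0.02 | total [ 1.53 -0.03  0.05] ry,rz [ 0.   -0.03] minr 0.653
t 34.40 pos [0.6377 0.1456 0.0941] jaw 15.1 F [ 0.1 -0.2 -1.7] w 0.693 q7 -0.29
 n 1 row [ 1.538 -0.032  0.054] rx 0.023 | total [ 1.54 -0.03  0.05] ry,rz [ 0.   -0.03] minr 0.653
 held outer n 207 c(y,z)mm [-0.37 -0.57] r 15.76 pix [250.  268.7] kept 1.0
 held hole n 125 c(y,z)mm [-0.53 -1.02] r 9.44 pix [249.4 269.4] kept 1.0
 held outer n 470 c(y,z)mm [-0.39 -0.35] r 31.24 pix [251.2 263.9] kept 0.83
 held hole n 305 c(y,z)mm [-0.42 -1.22] r 22.69 pix [249.3 267.5] kept 1.0
 top x mean -18.470692141759656
```

View pics/w14.png

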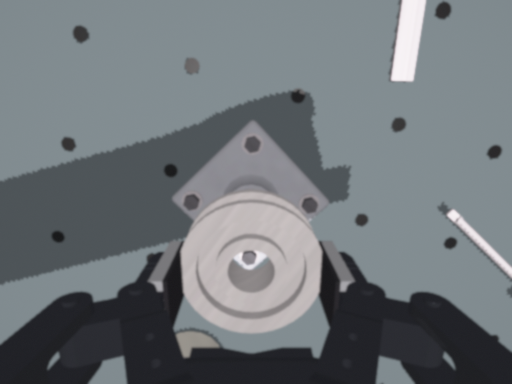

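Tip visible through the bore at (249,257), hole at (250,269); alignment is good. Continue down with a small correction.

Emit:
apply_moves(
  rows=[
    [0.3, -0.03, 0.05, 0, 0, 0, 0],
    [0.3, 0, 0, 0, 0, 0, 0],
    [0.3, 0, 0, 0, 0, 0, 0],
    [0.3, 0, 0, 0, 0, 0, 0],
    [0.2, 0, 0, 0, 0, 0, 0],
    [0.12, 0, 0, 0, 0, 0, 0],
    [0, 0, 0, 0, 0, 0, 0],
  ],
)

```text
t: 35.1
position: [0.6359, 0.1439, 0.0464]
orientation: [-1.528, 1.57, -2.834]
wrist_force: [-0.3, -0.8, -1.3]
width: 0.687
```

```bash
python3 - <<'E'
from h import *
screw([.6372,.1438,.0415],np.radians(15),1)
E
```

```text
t 35.10 pos [0.6359 0.1439 0.0464] jaw 15.2 F [-0.3 -0.8 -1.3] w 0.687 q7 -0.31
 n 1 row [0.162 0.041 0.013] rx 0.031 | total [0.16 0.04 0.01] ry,rz [0.   0.01] minr 0.653
```

Emit:
apply_moves(
  rows=[
    [0.07, 0.02, 0.01, 0, 0, 0, 0],
    [0.07, 0, 0, 0, 0, 0, 0],
    [0.05, 0, 0, 0, 0, 0, 0],
    [0, 0, 0, 0, 0, 0, 0],
  ],
)

```text
t: 35.5
position: [0.6366, 0.1438, 0.0412]
orientation: [-1.357, 1.57, -2.663]
wrist_force: [0.8, 0.5, -1.4]
width: 0.696
```

Emit:
apply_moves(
  rows=[
    [0.04, 0, 0, 0, 0, 0, 0],
    [0.04, 0, 0, 0, 0, 0, 0],
    [0, 0, 0, 0, 0, 0, 0],
  ],
)

```text
t: 35.8
position: [0.6369, 0.1439, 0.041]
orientation: [-0.17, 1.57, -1.476]
wrist_force: [-3.6, -2.0, 9.8]
width: 0.69
```

Emit:
apply_moves(
  rows=[
    [0, 0, 0, 0, 0, 0, 1],
    [0, 0, 0, 0, 0, 0, 1],
    [0, 0, 0, 0, 0, 0, 1],
    [0, 0, 0, 0, 0, 0, 1],
    [-0.6, 0, 0, 0, 0, 0, 1],
    [-1, 0, 0, 0, 0, 0, 1],
    [-1, 0, 0, 0, 0, 0, 1],
    [-1, 0, 0, 0, 0, 0, 1],
    [-0.6, 0, 0, 0, 0, 0, 1],
    [0, 0, 0, 0, 0, 0, 1],
    [0, 0, 0, 0, 0, 0, 1],
  ],
)

```text
t: 36.9
position: [0.6369, 0.1438, 0.1656]
orientation: [1.172, 1.57, -0.134]
wrist_force: [-0.5, 0.1, -0.3]
width: 1.004
```

```bash
python3 - <<'E'
from h import *
st,p,d=look('w15')
part('w15',[.6371,.1444],.060,.045)
screw([.430,-.205,.115],np.radians(-26))
E
```

```text
w15 fit centre [0.6363 0.1442] R mm 30.6 | enc 636.3 144.3 31.2 | rect [636.2 144.3] [61.  61.4] 15.2 pix [251.1 189.9] medz 0.0596
t 36.95 pos [0.6362 0.1436 0.1645] jaw 15.2 F [-0.4 -0.7 -0.2] w 1.001 q7 -0.25
 n 15 row [ 0.11  -0.411  0.823] rx 0.549 | total [ 1.65 -6.17 12.34] ry,rz [0.01 0.01] minr 0.476
```

View pics/w15.png

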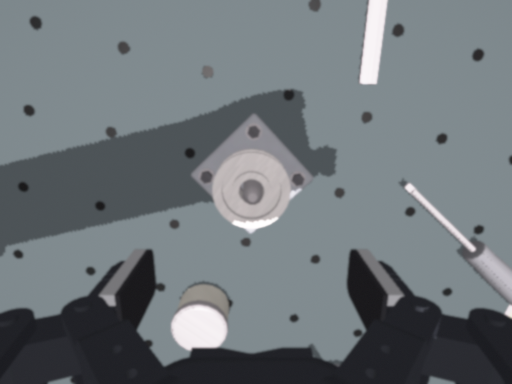

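Large pulley is home (top 59.6 mm, centred). On to the collar.

Emit:
apply_moves(
  rows=[
    [0.11, -0.41, 0.82, 0.55, 0, 0, 1],
    [0.11, -0.41, 0.82, 0.55, 0, 0, 1],
    [0.11, -0.41, 0.82, 0.55, 0, 0, 1],
    [0.11, -0.41, 0.82, 0.55, 0, 0, 1],
    [0.11, -0.41, 0.82, 0.55, 0, 0, 1],
    [0.11, -0.41, 0.82, 0.55, 0, 0, 1],
    [0.11, -0.41, 0.82, 0.55, 0, 0, 1],
    [0.11, -0.41, 0.82, 0.55, 0, 0, 1],
    [0.11, -0.41, 0.82, 0.55, 0, 0, 1],
    [0.11, -0.41, 0.82, 0.55, 0, 0, 1],
    [0.11, -0.41, 0.82, 0.55, 0, 0, 1],
    [0.11, -0.41, 0.82, 0.55, 0, 0, 1],
    [0.11, -0.41, 0.82, 0.55, 0, 0, 1],
    [0.11, -0.41, 0.82, 0.55, 0, 0, 1],
    [0.11, -0.41, 0.82, 0.55, 0, 0, 1],
    [0, 0, 0, 0, 0, 0, 1],
    [0, 0, 0, 0, 0, 0, 1],
    [0, 0, 0, 0, 0, 0, 1],
  ],
)

```text
t: 38.75
position: [0.4315, -0.2025, 0.1152]
orientation: [-2.642, 1.57, 1.617]
wrist_force: [0.1, 0.4, -0.7]
width: 1.001
```

```bash
python3 - <<'E'
from h import *
st,p,d=look('w16')
c=part('w16',[.430,-.205],.014,.04)
screw([c[0],c[1],.03],np.radians(-26),4)
E
```

```text
w16 fit centre [ 0.4348 -0.2094] R mm 19.7 | enc 434.9 -209.3 20.3 | rect [ 434.8 -209.3] [40.  39.2] 64.0 pix [257.9 198.9] medz 0.0135
t 38.80 pos [ 0.4317 -0.2024  0.1153] jaw -26.0 F [-0.4 -0.1 -0.9] w 1.002 q7 -0.20
 n 4 row [0.711 0.049 0.041] rx 0.001 | total [2.84 0.2  0.16] ry,rz [-0.01  0.  ] minr 0.478
```

View pics/w16.png

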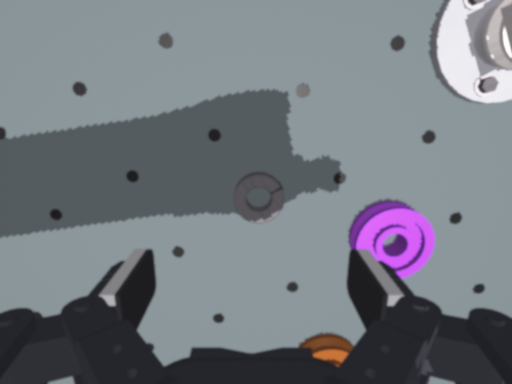

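```bash
python3 - <<'E'
from h import *
screw([.4348,-.2094,.03],np.radians(-10),4)
E
```

```text
t 38.80 pos [ 0.4317 -0.2024  0.1153] jaw -26.0 F [-0.4 -0.1 -0.9] w 1.002 q7 -0.20
 n 4 row [0.711 0.044 0.046] rx -0.799 | total [2.84 0.18 0.18] ry,rz [-0.01  0.  ] minr 0.478
```

Emit:
apply_moves(
  rows=[
    [0.71, 0.04, 0.05, -0.8, 0, 0, 1],
    [0.71, 0.04, 0.05, -0.8, 0, 0, 1],
    [0.71, 0.04, 0.05, -0.8, 0, 0, 1],
    [0.71, 0.04, 0.05, -0.8, 0, 0, 1],
    [0, 0, 0, 0, 0, 0, 1],
    [0, 0, 0, 0, 0, 0, 1],
  ],
)

```text
t: 39.4
position: [0.4339, -0.21, 0.0304]
orientation: [-2.675, 1.57, 1.861]
wrist_force: [-0.4, -1.5, 0.7]
width: 1.001
```

```bash
python3 - <<'E'
from h import *
st,p,d=look('w17')
c=part('w17',[.4348,-.209],.014,.04)
screw([.4348,-.2094,.003],np.radians(-10),1)
E
```

```text
w17 fit centre [ 0.4348 -0.209 ] R mm 19.8 | enc 434.7 -209.0 20.2 | rect [ 434.9 -208.9] [39.9 39.1] 80.0 pix [252.2 235.2] medz 0.0135
t 39.45 pos [ 0.4344 -0.2104  0.031 ] jaw -10.1 F [-0.3 -0.2 -0.5] w 1.001 q7 -0.00
 n 1 row [ 0.933  0.008 -0.035] rx -0.021 | total [ 0.93  0.01 -0.04] ry,rz [ 0.   -0.01] minr 0.483
```

Emit:
apply_moves(
  rows=[
    [0.45, 0.01, -0.04, 0, 0, 0, 1],
    [0.47, 0, 0, 0, 0, 0, 1],
    [0, 0, 0, 0, 0, 0, 1],
    [0, 0, 0, 0, 0, 0, 0],
    [0, 0, 0, 0, 0, 0, 0],
    [0, 0, 0, 0, 0, 0, 0],
    [0, 0, 0, 0, 0, 0, 0],
    [0, 0, 0, 0, 0, 0, 0],
    [0, 0, 0, 0, 0, 0, 0],
    [0, 0, 0, 0, 0, 0, 0],
    [-0.5, 0, 0, 0, 0, 0, 0],
    [-1, 0, 0, 0, 0, 0, 0],
    [-1, 0, 0, 0, 0, 0, 0],
    [-1, 0, 0, 0, 0, 0, 0],
    [-1, 0, 0, 0, 0, 0, 0],
    [-0.9, 0, 0, 0, 0, 0, 0],
  ],
)

```text
t: 41.05
position: [0.4339, -0.2096, 0.1665]
orientation: [1.079, 1.57, -0.668]
wrist_force: [-0.0, -0.5, -1.1]
width: 0.431
```

```bash
python3 - <<'E'
from h import *
screw([.6371,.1444,.18],np.radians(15))
E
```

```text
t 41.05 pos [ 0.4339 -0.2096  0.1665] jaw -10.1 F [-0.  -0.5 -1.1] w 0.431 q7 0.10
 n 15 row [-0.03   0.477 -0.78 ] rx -0.335 | total [ -0.45   7.16 -11.7 ] ry,rz [ 0.01 -0.01] minr 0.490
```

Emit:
apply_moves(
  rows=[
    [-0.03, 0.48, -0.78, -0.33, 0, 0, 0],
    [-0.03, 0.48, -0.78, -0.33, 0, 0, 0],
    [-0.03, 0.48, -0.78, -0.33, 0, 0, 0],
    [-0.03, 0.48, -0.78, -0.33, 0, 0, 0],
    [-0.03, 0.48, -0.78, -0.33, 0, 0, 0],
    [-0.03, 0.48, -0.78, -0.33, 0, 0, 0],
    [-0.03, 0.48, -0.78, -0.33, 0, 0, 0],
    [-0.03, 0.48, -0.78, -0.33, 0, 0, 0],
    [-0.03, 0.48, -0.78, -0.33, 0, 0, 0],
    [-0.03, 0.48, -0.78, -0.33, 0, 0, 0],
    [-0.03, 0.48, -0.78, -0.33, 0, 0, 0],
    [-0.03, 0.48, -0.78, -0.33, 0, 0, 0],
    [-0.03, 0.48, -0.78, -0.33, 0, 0, 0],
    [-0.03, 0.48, -0.78, -0.33, 0, 0, 0],
    [-0.03, 0.48, -0.78, -0.33, 0, 0, 0],
    [0, 0, 0, 0, 0, 0, 0],
    [0, 0, 0, 0, 0, 0, 0],
    [0, 0, 0, 0, 0, 0, 0],
  ],
)

```text
t: 42.85
position: [0.6391, 0.1422, 0.1779]
orientation: [-0.558, 1.569, -1.875]
wrist_force: [1.0, -0.5, -0.9]
width: 0.434
```

```bash
python3 - <<'E'
from h import *
st,p,d=look('w18')
heldfit('w18',.03,-.0105)
P,M,_=stubfit('w18',[.637,.1445],.069,.08,0,.02); print('tip',M.sum(),P[M].mean(0))
screw([.6371,.1444,.10],np.radians(15),1)
E
```

```text
held outer n 319 c(y,z)mm [-0.24 -1.33] r 19.9 pix [250.6 255.2] kept 0.62
 held hole n 126 c(y,z)mm [-0.4 -1.2] r 9.82 pix [250.6 260.3] kept 1.0
 top x mean -9.485877313666464
tip 232 [0.6370704  0.14432515 0.07223856]
t 42.90 pos [0.6392 0.142  0.178 ] jaw 14.5 F [-0.9 -0.3 -1.9] w 0.438 q7 -0.26
 n 1 row [ 2.599 -0.048 -0.096] rx -0.096 | total [ 2.6  -0.05 -0.1 ] ry,rz [0.02 0.01] minr 0.653
```

View pics/w18.png

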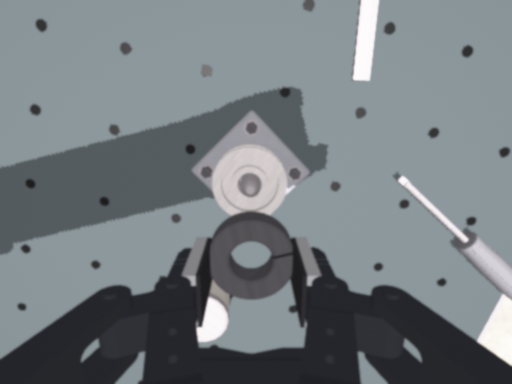

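```bash
python3 - <<'E'
from h import *
screw([.6375,.1432,.1],np.radians(15),1)
E
```

```text
t 42.90 pos [0.6392 0.142  0.178 ] jaw 14.5 F [-0.9 -0.3 -1.9] w 0.438 q7 -0.26
 n 1 row [ 2.599 -0.045 -0.054] rx -0.096 | total [ 2.6  -0.05 -0.05] ry,rz [0.02 0.01] minr 0.653
```

Emit:
apply_moves(
  rows=[
    [0.6, -0.04, -0.05, -0.09, 0, 0, 0],
    [0.7, 0, 0, 0, 0, 0, 0],
    [0.7, 0, 0, 0, 0, 0, 0],
    [0.6, 0, 0, 0, 0, 0, 0],
    [0, 0, 0, 0, 0, 0, 0],
    [0, 0, 0, 0, 0, 0, 0],
    [0, 0, 0, 0, 0, 0, 0],
  ],
)

```text
t: 43.6
position: [0.6387, 0.145, 0.1016]
orientation: [1.454, 1.568, 0.146]
wrist_force: [0.7, 0.2, -0.8]
width: 0.436
```

```bash
python3 - <<'E'
from h import *
screw([.6374,.1432,.07],np.radians(15),1)
st,p,d=look('w19')
screw([.6374,.1432,.07],np.radians(15),1)
E
```

```text
t 43.60 pos [0.6387 0.145  0.1016] jaw 15.1 F [ 0.7  0.2 -0.8] w 0.436 q7 -0.30
 n 1 row [ 1.054 -0.058  0.047] rx 0.011 | total [ 1.05 -0.06  0.05] ry,rz [ 0.   -0.03] minr 0.653
t 43.65 pos [0.6387 0.1451 0.1017] jaw 15.1 F [ 0.1 -0.5 -1.4] w 0.431 q7 -0.30
 n 1 row [ 1.057 -0.06   0.051] rx 0.014 | total [ 1.06 -0.06  0.05] ry,rz [ 0.   -0.03] minr 0.653
```

View pics/w19.png

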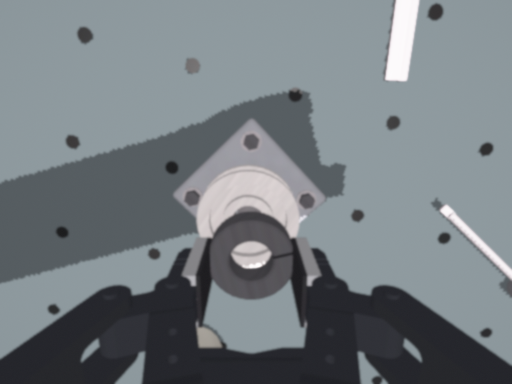

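Emit:
apply_moves(
  rows=[
    [0.25, -0.05, 0.05, 0, 0, 0, 0],
    [0.25, 0, 0, 0, 0, 0, 0],
    [0.25, 0, 0, 0, 0, 0, 0],
    [0.2, 0, 0, 0, 0, 0, 0],
    [0.1, 0, 0, 0, 0, 0, 0],
    [0, 0, 0, 0, 0, 0, 0],
  ],
)

```text
t: 44.25
position: [0.6362, 0.1433, 0.0678]
orientation: [-1.584, 1.569, -2.891]
wrist_force: [0.5, 0.2, -1.0]
width: 0.433
```

```bash
python3 - <<'E'
from h import *
screw([.6374,.1432,.0643],np.radians(15),1)
E
```

```text
t 44.25 pos [0.6362 0.1433 0.0678] jaw 15.1 F [ 0.5  0.2 -1. ] w 0.433 q7 -0.32
 n 1 row [0.118 0.037 0.013] rx 0.023 | total [0.12 0.04 0.01] ry,rz [-0.    0.02] minr 0.653
```

Emit:
apply_moves(
  rows=[
    [0.06, 0.02, 0.01, 0, 0, 0, 0],
    [0.05, 0, 0, 0, 0, 0, 0],
    [0.05, 0, 0, 0, 0, 0, 0],
    [0, 0, 0, 0, 0, 0, 0],
  ],
)

```text
t: 44.65
position: [0.6375, 0.1433, 0.064]
orientation: [1.346, 1.57, 0.039]
wrist_force: [-0.1, -0.2, -0.8]
width: 0.434
```

Emit:
apply_moves(
  rows=[
    [0.04, 0, 0, 0, 0, 0, 0],
    [0.04, 0, 0, 0, 0, 0, 0],
    [0, 0, 0, 0, 0, 0, 0],
  ],
)

```text
t: 44.95
position: [0.6377, 0.1434, 0.0639]
orientation: [0.579, 1.57, -0.728]
wrist_force: [-4.9, -2.0, 10.5]
width: 0.435
```

Emit:
apply_moves(
  rows=[
    [0, 0, 0, 0, 0, 0, 1],
    [0, 0, 0, 0, 0, 0, 1],
    [0, 0, 0, 0, 0, 0, 1],
    [0, 0, 0, 0, 0, 0, 1],
    [-0.6, 0, 0, 0, 0, 0, 1],
    [-1, 0, 0, 0, 0, 0, 1],
    [-1, 0, 0, 0, 0, 0, 1],
    [-0.8, 0, 0, 0, 0, 0, 1],
    [0, 0, 0, 0, 0, 0, 1],
    [0, 0, 0, 0, 0, 0, 1],
  ],
)

```text
t: 45.95
position: [0.6377, 0.1434, 0.1648]
orientation: [1.362, 1.569, 0.055]
wrist_force: [-0.4, 0.3, -0.9]
width: 0.999
```

```bash
python3 - <<'E'
from h import *
st,p,d=look('w20')
part('w20',[.6371,.1444],.074,.03)
p,d=eyes.snapshot('scene'); cv2.imwrite('pics/scene1.png',cv2.resize(p[120:280,140:400,::-1],None,fx=3,fy=3))
p,d=eyes.snapshot('top'); cv2.imwrite('pics/top1.png',p[:,:,::-1])
E
```

```text
w20 fit centre [0.6372 0.1437] R mm 19.6 | enc 637.2 143.8 20.2 | rect [636.8 143.8] [38.8 39.7] 16.4 pix [250.7 196.2] medz 0.0735
```

View pics/w20.png

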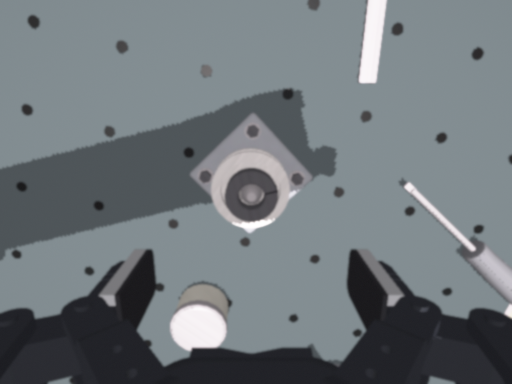

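View pics/scene1.png

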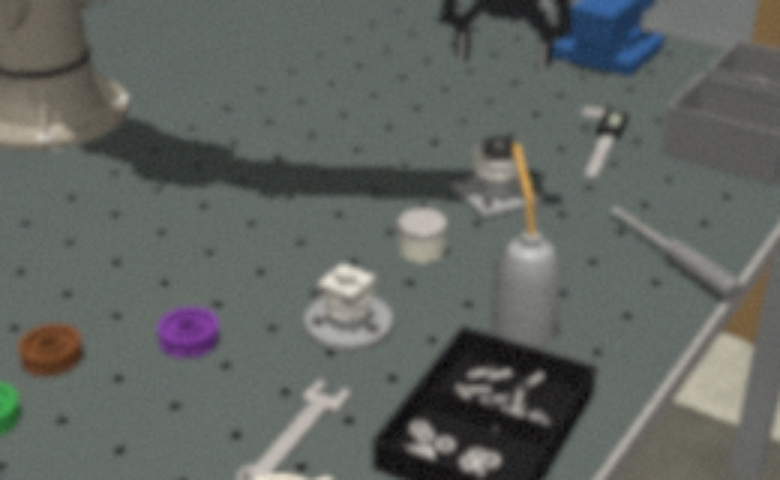

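View pics/top1.png

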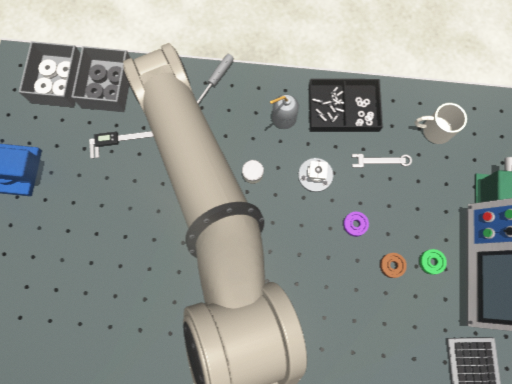

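Both stacks are complete and flat, and the tin (253,170), wrench (382,160) and caliper (105,140) sit where they were at the start. The gripper is clear, so I'm handing in.

```bash
python3 -c "
from station import arm
print(arm.job_done())"
```

```text
the job is handed in; nothing more can be done
None
```

Both idlers are rebuilt and the job was handed in at about 46 s of the 112 s allowed. I got no verdict back.

- **Square stub:** spacer, large pulley and collar are stacked in that order. In the wrist depth images their tops measured 39.5, 59.6 and 73.5 mm, against nominal heights of 40, 60 and 74 mm.
- **Round stub:** the small pulley and then the clamp block are on it, with tops at 41.6 and 57.6 mm against 42 and 58 mm.
- **Centring:** the small pulley, large pulley, clamp block and collar measured within about 2 mm of their shaft axes. The spacer's circle fit was poor (13.6 mm radius against 16 mm) because the shaft hid part of it, and it put the spacer about 2 mm off axis.
- **Seating:** each part was pressed down until a contact force of 4–14 N showed, then released. The gripper ended open, more than 80 mm clear of the parts.
- **Bystanders:** the tin, wrench and caliper are where they were in the first top picture. The arm hid part of the caliper's beam in the last top view, and I compared these by eye rather than measuring them.
- **Not rechecked:** I made no final height check of the round stub after its last release, but the last scene and top pictures show it standing as placed.

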